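# Load and clamp the optics of a cryostat window cell

## Robot

A 6-joint arm with a two-finger parallel gripper is mounted at the origin on the work surface. World frame = base frame: x ahead of the robot, y to its left, z up, the work surface at z = 0. Lengths are in m, angles in degrees, forces in N, time in s.
With the tool pointing down it reaches from about 0.35 to 0.725 m from the base axis. Payload 4.3 kg.
Tool frame: the origin (TCP) lies midway between the tips of the shut fingers; the grasp point (between the pads) lies 19 mm behind it; z points along the fingers, y is the direction in which the jaws open and shut (so a half turn about z gives the same grasp; the last joint's range is limited). The gripper opens to 85 mm and grips with 20 to 120 N. Pads are 22 mm wide; open, the fingers measure 114 mm over their backs; the gripper's body (76 mm by 85 mm) begins 54 mm behind the grasp point. The pads swing forward as they close: fully open they stand 13 mm farther back than shut.
Start: joints at [-79.486, 21.618, 4.641, 73.018, 0, 83.68], TCP at [0.167, -0.55, 0.231] pointing down, gripper open.
Joint ranges: [-156.06, 156.06], [-48.1, 94.91], [-58.44, 69.94], [-101.28, 121.22], [-78.64, 73.56], [-180, 180]. Speed limits (degrees/s): [147.25, 147.25, 180, 180, 180, 180].

## Interface

Orientations are given as [roll, pitch, yaw] about the fixed x, y, z axes, in that order (R = Rz(yaw) Ry(pitch) Rx(roll)).
In Python, from bench import sensors, viewer, order gives the robot as it stands.
- The arm moves only by the tool arm_command, never from a script. Its arguments are lists of equal length, an entry for each row: "translation": the shift along the world's x, y, z scaled (see below), a list of three; "twist": the turn about the world's z scaled (see below). In form: {"translation": [[dx, dy, dz], ...], "twist": [twist, ...]}. A call has 1 to 20 rows; each row shifts and turns the commanded pose from where the row before left it; what a row does not reach is not made up. The controller multiplies each number of a shift by 100 mm and each number of a turn by pi/2 rad. A row lasts 1/10 s, in which the tool goes at most 50 mm and 8.59 degrees, less where a joint would pass 70% of its speed; a pose out of reach is approached as far as the arm can. A call with a number of a shift or a turn outside -1 to 1 is refused whole. A call with a gripper value outside its range is refused whole. "fingers" is the gripper's target within -1 to 1 (fully open at 1, half-way at 0, shut at -1), set as the call begins (left out, the last holds). The fingers move at their own pace and stop on an object; the grip force is fixed at half the most. Time passes only in rows, so rows that do not move let the fingers close. It gives the time, the measured TCP pose, the force and the opening at its end, in the units of the state.
- sensors.read_state(): the state, without advancing time (a new reading comes with each control period).
- viewer.grab_frame(name): name is "scene" or "top" or "wrist"; returns (picture, depth): 384x512x3 uint8, red, green, blue; 384x512 float32, m along the optical axis (not along the pixel's ray), 0 where there is no reading.
- viewer.get_calibration(name): a dict with "fx", "fy", "cx", "cy" (pixels), "k1" (the pictures are not rectified: a ray, as slopes to the right and down, at radius r is drawn at 1 + k1 r^2 times it, then the intrinsics apply), "extrinsics" (4x4, takes a point from camera to world coordinates); the wrist camera has in their place "hand_eye" (4x4, takes a point from camera to tool coordinates, whose origin is the TCP and whose axes are the flange's). Camera axes: x right, y up, looking along -z (the intrinsics and any distortion apply to the point x, -y, -z); pixel columns grow to the right and rows downward; lengths in m; the calibration is good to about 2 mm. A picture is of the moment at which its call begins: read the wrist's pose just before it. get_calibration takes no time and is no camera call.
- order.close_job(): hands the job in, once; it reports no verdict.
The state is a dict: "clock": time; "q": joint angles; "qvel": joint speeds; "tau": joint torques, N m; "eef_pos": TCP position; "tool_rot": TCP orientation; "contact_force": force on the tool from outside, world axes, zero at the start; "torque": the same for the moment, N m; "finger_gap": finger opening in m.
Only numpy, scipy, OpenCV 4.12 (cv2) and the standard library are available. Lean on these libraries where they do the work, as an engineer would, in place of code of your own. Each camera call takes 0.05 s, during which the arm holds its last target.

## Task

Assemble the optics of the window cell: drop the lens, then the brass spacer, then the amber filter into the barrel so that they lie flat on one another. Then push the blue bridge by its red-pin end round to its stop over the barrel, and screw the black retaining ring on it clockwise, fully home, so that the stack is clamped. Leave the tumbler, the copper can and the screwdriver where they are.

Things in the scene. Friction and masses are not known exactly. Their poses are not given: they have to be found in the camera images.
- cell: The window cell, fixed to the table: dark steel base plate 160 x 80 x 12 mm with an aluminium barrel and a pivot post for the blue bridge. Origin: on the barrel's axis, on the table. x (the plate's long axis) points from the barrel to the pivot, z up. The plate reaches from x = -50 to x = +110 mm.
- barrel_floor (a point): Centre of the barrel's flat inner floor, 12 mm above the table. The bore is 49 mm wide, the outside 62 mm.
- barrel_mouth (a point): Centre of the barrel's mouth, in the plane of its rim, 40.5 mm above the table and 28.5 mm above the inner floor. The top 6 mm of the bore flare out to 57 mm.
- pivot (a point): Point on the bridge's upright pivot axis, 75 mm from the barrel's axis, at the middle of the bar's thickness, 51 mm above the table. The pivot head reaches 63 mm above the table.
- bridge (a joint): Swing of the blue bridge, rad. 0: home at its stop, bar pointing to the cell's -x, ring on the barrel's axis; grows anticlockwise from above as it opens to the cell's -y side (limit 1.9); starts 1.2 to 1.7. Stays where left; push 2 to 3 N at the pin. Bar 12 mm thick (45 to 57 mm above the table), 18 to 22 mm wide, a 52 mm round eye about the ring, end 151 mm from the pivot.
- bridge_pin (a point): Middle of the upright red pin (10 mm diameter, standing 14 mm up from the bar, top at 71 mm above the table) near the bridge's free end, 140 mm from the pivot axis; this point is 64 mm above the table.
- ring (a joint): Turn of the retaining ring in the bridge's eye, rad; grows clockwise as seen from above, which screws it down. Starts at 0 to 0.4; 2.6 is fully home (a hard stop, its grip resting on the bridge). It sinks 6 mm over the 2.6 rad (steep multi-start thread), stays where it is left, and takes 0.06 to 0.1 N m.
- ring_grip (a point): Centre of the retaining ring's black knurled round grip: 36 mm outer diameter, 20 mm high, open in the middle, white index mark on top; on its axis at half its height, 73.5 mm above the table when the joint reads 0, 67.5 mm when home. Gap from the grip's underside to the bridge: 6.5 mm when up, 0.5 mm when home.
- nose: White pressure washer (40 mm wide, 3 mm thick) under the retaining ring, sprung: origin at the centre of its underside, 42 mm above the table when the ring is up. With the full stack in the barrel it meets the filter after about 4 mm of sinking and presses on it with about 7 N when the ring is home. Do not handle.
- lens: Lens in a black round mount, 46 mm diameter, 10 mm thick, pale blue domed glass on top. Origin: centre of its underside; z is its axis.
- spacer: Brass spacer ring, 46 mm outer diameter, 33 mm hole, 8 mm thick. Origin: centre of its underside; z is its axis.
- filter: Amber filter in an aluminium round mount, 46 mm diameter, 8 mm thick. Origin: centre of its underside; z is its axis.
- lens_mid (a point): Middle of the lens mount (half its thickness, on its axis); 5 mm above the barrel's floor when seated.
- spacer_mid (a point): Middle of the spacer; 14 mm above the barrel's floor when seated on the lens.
- filter_mid (a point): Middle of the filter; 22 mm above the barrel's floor when seated on the spacer, its top then 2.5 mm below the rim.
- pad: Thin grey pad, 220 x 300 x 2 mm, fixed to the table, on which the three optical parts lie at the start in any arrangement. Origin: centre of its underside.
- tumbler: Greenish glass tumbler, 64 mm wide, 95 mm high. Bystander. Origin: centre of its underside.
- copper_can: Copper can, 42 mm wide, 82 mm high. Bystander. Origin: centre of its underside.
- screwdriver: Screwdriver lying on the table. Bystander. Origin: middle of its underside.

How it is judged (in metres and radians):
On the way, in this order (a step that is already met when the one before it is completed fails the run):
1. the lens lies flat on the barrel's floor (horizontal distance between lens_mid and barrel_floor below 0.003 m and z of lens_mid in the frame of barrel_floor between 0.003 and 0.007 m and angle between the z axis of lens and the z axis of cell, either way round below 0.08 rad), for 0.2 s.
2. the spacer lies flat on the lens in the barrel (all of step 1 and horizontal distance between spacer_mid and barrel_floor below 0.003 m and z of spacer_mid in the frame of barrel_floor between 0.012 and 0.016 m and angle between the z axis of spacer and the z axis of cell, either way round below 0.08 rad), for 0.2 s.
3. the filter lies flat on the spacer in the barrel (all of step 2 and horizontal distance between filter_mid and barrel_floor below 0.003 m and z of filter_mid in the frame of barrel_floor between 0.02 and 0.024 m and angle between the z axis of filter and the z axis of cell, either way round below 0.08 rad), for 0.2 s.
4. the bridge is swung home over the barrel, the ring not yet screwed down (value of joint bridge below 0.06 rad and value of joint ring below 1 rad), for 0.1 s.
5. the ring is screwed home and the washer presses on the filter (value of joint ring above 2.45 rad and contact force between nose and filter above 3 N), for 0.2 s.
At the end, for the whole second after the job is handed in: From the barrel floor up: lens, spacer, filter, each within 3 mm of the axis, 2 mm of its seated height and 0.08 rad of flat, at rest; bridge within 0.06 rad of its stop; ring at 2.45 rad or more of 2.6; the washer presses on the filter with over 3 N (all of step 3 and all of step 5 and value of joint bridge below 0.06 rad and linear speed of each of lens, spacer, filter below 0.02 m/s); the robot touches nothing.
It fails at once if the tumbler is moved by more than 30 mm or tipped (distance of tumbler from where it was at the start of the episode above 0.03 m or angle between tumbler's own z axis and vertical above 0.5 rad).
It fails at once if the copper can is moved by more than 30 mm or tipped (distance of copper_can from where it was at the start of the episode above 0.03 m or angle between copper_can's own z axis and vertical above 0.5 rad).
It fails at once if the screwdriver is moved by more than 30 mm or tipped (distance of screwdriver from where it was at the start of the episode above 0.03 m).
It fails at once if the ring is screwed down while the bridge is still swung open (value of joint ring above 1 rad and value of joint bridge above 0.15 rad).
It also fails if it takes over 72 s, if anything falls off the work surface, if the arm or the gripper's body presses on something with over 40 N, if the wrist force passes 120 N, or if a joint passes its speed limit or range.

## Working session

There is one attempt and no reset: what is moved stays moved. The work goes in short steps, Python scripts to look and compute and a tool call to move; the robot and the scene stay as the last step left them, time stands still between calls to the robot, and variables do not carry over. Pictures are saved under pics/ and viewed, and the job is handed in when it is done.

Besides the shell and the picture viewer there is one more tool, called after "Emit:" by a JSON object that holds its "method" and its "body". arm_command: Moves the arm, as the interface text tells. Its arguments: {"type":"object","properties":{"translation":{"type":"array"},"twist":{"type":"array"},"fingers":{"type":"number"}},"required":["translation","twist"]}

```bash
ls -la; mkdir -p pics; cat > h.py <<'E'
import numpy as np, cv2, json
from scipy.spatial.transform import Rotation as R
from bench import sensors, viewer, order
def Tw():
    s=sensors.read_state(); T=np.eye(4)
    T[:3,:3]=R.from_euler('xyz',s['tool_rot'],degrees=True).as_matrix(); T[:3,3]=s['eef_pos']; return T
def grab(name):
    c=viewer.get_calibration(name)
    E=Tw()@np.array(c['hand_eye']) if name=='wrist' else np.array(c['extrinsics'])
    p,d=viewer.grab_frame(name)
    return p,d,c,E
def ray(c,E,u,v):
    xd=(np.atleast_1d(u)-c['cx'])/c['fx']; yd=(np.atleast_1d(v)-c['cy'])/c['fy']
    x,y=xd.copy(),yd.copy()
    for _ in range(20):
        r2=x*x+y*y; x=xd/(1+c['k1']*r2); y=yd/(1+c['k1']*r2)
    D=np.stack([x,-y,-np.ones_like(x)],-1)@E[:3,:3].T
    return E[:3,3],D
def onplane(c,E,u,v,z):
    o,D=ray(c,E,u,v); t=(z-o[2])/D[:,2]
    return o+D*t[:,None]
def save(n,p): cv2.imwrite('pics/'+n+'.png',cv2.cvtColor(p,cv2.COLOR_RGB2BGR))
E
python3 - <<'E'
from h import *
print(sensors.read_state())
for n in ['scene','top','wrist']:
    p,d,c,E=grab(n); save(n+'0',p); np.savez('pics/%s0.npz'%n,p=p,d=d,E=E); print(n,c,E.round(3))
E
```

```text
total 12
drwxr-xr-x  3 agent agent 4096 Dec  7 01:20 .
drwxr-xr-x 23 root  root  4096 Dec  7 01:20 ..
drwxr-xr-x  2 agent agent 4096 Dec  7 01:20 pics
{'clock': 0.0, 'q': array([-7.94879280e+01,  2.16622641e+01,  4.56245194e+00,  7.30181773e+01,
        3.95398229e-05,  8.36795741e+01]), 'qvel': array([-0.01907539,  0.01193022,  0.03067457,  0.01296609, -0.06114637,
        0.08083985]), 'tau': array([ 5.27740394e-04, -4.63610101e+01,  2.69870621e+01,  2.09687190e-02,
        6.00575572e-05, -5.09264439e-06]), 'eef_pos': array([ 0.16638387, -0.54971315,  0.23035397]), 'tool_rot': array([-1.79882732e+02, -1.30285963e-02,  1.68324845e+01]), 'contact_force': array([-0.16393759, -0.75728098,  1.14011388]), 'torque': array([-0.03234648,  0.06780208,  0.02917108]), 'finger_gap': 0.08532119392538628}
scene {'fx': 383.79394439831026, 'fy': 383.79394439831026, 'cx': 254.05980240892586, 'cy': 189.48316758481496, 'k1': -1.9993354991536478e-05, 'extrinsics': array([[-0.7877791 , -0.39005281,  0.47672098,  0.96522356],
       [ 0.6157541 , -0.47878693,  0.62578748,  0.51338901],
       [-0.015842
[... 663 characters left out ...]
 -0.003 -0.003 -0.031]
 [-0.004  0.113  0.994  1.368]
 [ 0.     0.     0.     1.   ]]
wrist {'fx': 299.9233589258889, 'fy': 299.9233589258889, 'cx': 257.4604909822315, 'cy': 189.48820856600813, 'k1': 0.027856863402268985, 'hand_eye': array([[-8.25966515e-04,  9.44692359e-01,  3.27956803e-01,
         8.49996157e-02],
       [ 9.99998723e-01,  1.22892246e-03, -1.02144000e-03,
        -1.16104677e-03],
       [-1.36798004e-03,  3.27955540e-01, -9.44692168e-01,
        -1.42951715e-01],
       [ 0.00000000e+00,  0.00000000e+00,  0.00000000e+00,
         1.00000000e+00]])} [[ 0.289  0.904  0.314  0.248]
 [-0.957  0.273  0.094 -0.524]
 [-0.    -0.328  0.945  0.373]
 [ 0.     0.     0.     1.   ]]
```

View pics/scene0.png

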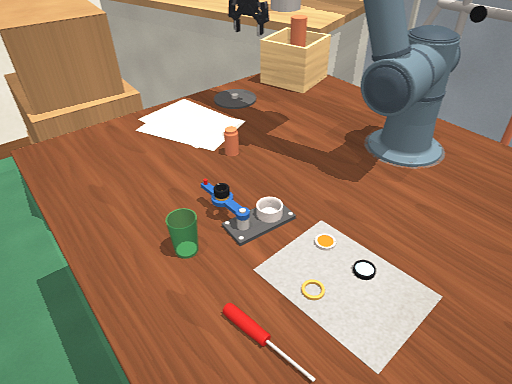

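View pics/top0.png

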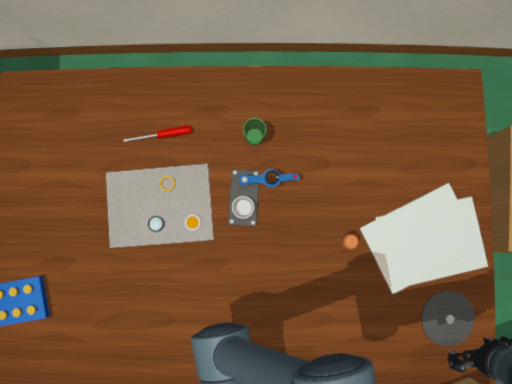

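View pics/wrist0.png

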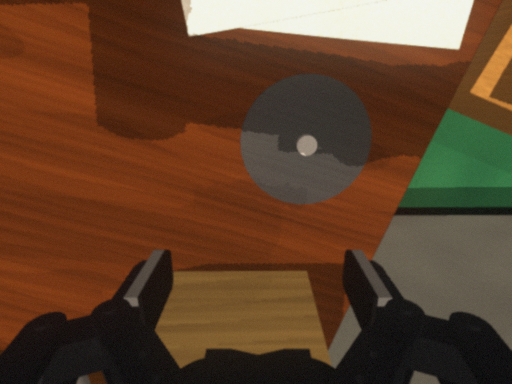

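The scene view shows all items. In the top view the lens is at about (156,224), the spacer (168,184), the filter (193,222), the barrel (243,207), the pivot (244,180), the ring (272,178), the pin (296,177), the tumbler (255,130) and the can (351,241). The wrist view only sees the far table.

```bash
python3 - <<'E'
from h import *
for n in ['top','scene']:
    z=np.load('pics/%s0.npz'%n); p=z['p'];E=z['E'];c=viewer.get_calibration(n)
    hsv=cv2.cvtColor(p,cv2.COLOR_RGB2HSV)
    def blobs(lab,lo,hi,zz,box,amin=8):
        m=cv2.inRange(hsv,np.array(lo),np.array(hi)); b=np.zeros_like(m); b[box[1]:box[3],box[0]:box[2]]=255; m&=b
        k,l,st,ce=cv2.connectedComponentsWithStats(m)
        for i in range(1,k):
            if st[i,4]>=amin:
                ctr=(ce[i][0],ce[i][1]); 
                cx,cy=st[i,0]+(st[i,2]-1)/2,st[i,1]+(st[i,3]-1)/2
                print(n,lab,ctr,(cx,cy),st[i],onplane(c,E,ctr[0],ctr[1],zz).round(4),onplane(c,E,cx,cy,zz)[0].round(4))
    if n=='top':
        full=(0,0,512,384)
        blobs('amber',(10,150,150),(25,255,255),.010,(170,205,215,240))
        blobs('spacer',(18,90,120),(32,255,255),.010,(150,170,185,200))
        blobs('lensblue',(80,20,150),(110,255,255),.012,(140,205,175,240))
        blobs('lensdark',(0,0,0),(180,255,90),.012,(140,205,175,240))
        blobs('pin',(150,100,60),(180,255,255),.071,(285,165,310,190),2)
        blobs('blue',(105,120,80),(125,255,255),.057,(230,160,310,195))
        blobs('barrel',(0,0,170),(180,50,255),.0405,(225,190,260,225))
        blobs('ringdark',(0,0,0),(180,255,70),.083,(260,160,285,190))
        for s,b in (('tumbler',(235,110,275,150)),):
            blobs(s,(50,60,30),(80,255,255),.095,b)
        blobs('can',(5,120,150),(15,255,255),.082,(335,230,365,255))
    s=4
    crop=p[160:240,225:325] if n=='top' else p[170:250,190:310]
    save(n+'_crop',cv2.resize(crop,None,fx=6,fy=6,interpolation=cv2.INTER_NEAREST))
E
```

```text
top amber (np.float64(192.14563106796118), np.float64(222.06796116504853)) (np.float64(192.0), np.float64(222.0)) [187 217  11  11 103] [[0.4799 0.1345 0.01  ]] [0.4801 0.1349 0.01  ]
top spacer (np.float64(166.71153846153845), np.float64(183.33653846153845)) (np.float64(166.5), np.float64(183.5)) [159 176  16  16 104] [[0.5912 0.209  0.01  ]] [0.5907 0.2096 0.01  ]
top lensblue (np.float64(155.45378151260505), np.float64(223.2268907563025)) (np.float64(155.5), np.float64(223.5)) [150 217  12  14 119] [[0.4766 0.2393 0.012 ]] [0.4758 0.2392 0.012 ]
top lensdark (np.float64(162.0), np.float64(224.6153846153846)) (np.float64(161.0), np.float64(224.5)) [159 219   5  12  13] [[0.4726 0.2204 0.012 ]] [0.4729 0.2233 0.012 ]
top pin (np.float64(294.9), np.float64(175.6)) (np.float64(295.0), np.float64(175.5)) [294 174   3   4  10] [[ 0.6035 -0.1535  0.071 ]] [ 0.6038 -0.1537  0.071 ]
top blue (np.float64(271.59139784946234), np.float64(178.4731182795699)) (np.float64(271.5), np.float64(177.5)) [262 169  20  18  93] [[ 0.5977 -0.0901  0.057 ]] [ 0.6004 -0.0899  0.057 ]
top blue (np.float64(2
[... 768 characters left out ...]
11111111111)) (np.float64(252.5), np.float64(222.0)) [251 221   4   3   9] [[ 0.4781 -0.0364  0.0405]] [ 0.4784 -0.0369  0.0405]
top ringdark (np.float64(271.3666666666667), np.float64(177.26666666666668)) (np.float64(271.5), np.float64(177.0)) [266 171  12  13  60] [[ 0.5975 -0.0884  0.083 ]] [ 0.5982 -0.0887  0.083 ]
top tumbler (np.float64(254.44851258581235), np.float64(130.37757437070937)) (np.float64(254.5), np.float64(130.5)) [244 118  22  26 437] [[ 0.7248 -0.043   0.095 ]] [ 0.7244 -0.0431  0.095 ]
top can (np.float64(350.26589595375725), np.float64(241.45664739884393)) (np.float64(350.0), np.float64(241.5)) [343 235  15  14 173] [[ 0.4228 -0.2996  0.082 ]] [ 0.4227 -0.2989  0.082 ]
```

View pics/top_crop.png

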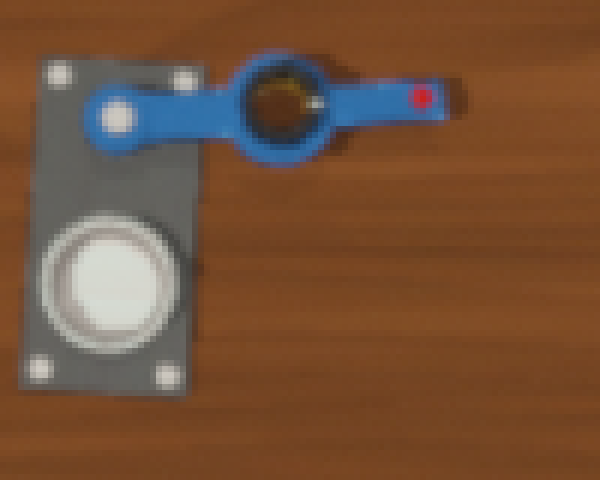

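View pics/scene_crop.png

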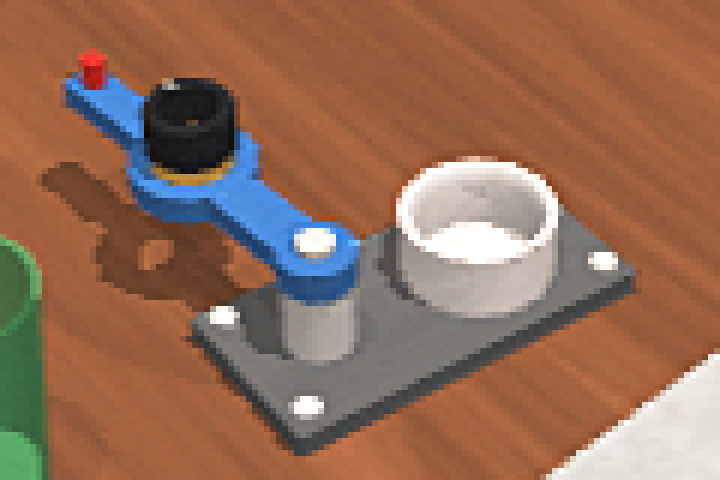

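The crops show the ring's eye centred near crop (280,105), the pin at (423,97), the pivot cap at (117,117) and the barrel mouth at (110,283). The bridge is about 90° open. I'll go above the pad and cell with the tool turned to yaw 180.

Emit:
{"method": "arm_command", "body": {"translation": [[0.15, 0.32, 0], [0.15, 0.32, 0], [0.15, 0.32, 0], [0.15, 0.32, 0], [0.15, 0.32, 0], [0.15, 0.32, 0], [0.15, 0.32, 0], [0.15, 0.32, 0], [0.15, 0.32, 0], [0.15, 0.32, 0], [0.15, 0.32, 0], [0.15, 0.32, 0], [0.15, 0.32, 0], [0.15, 0.32, 0], [0.15, 0.32, 0], [0.15, 0.32, 0], [0.15, 0.32, 0], [0.15, 0.32, 0], [0.15, 0.32, 0], [0.15, 0.32, 0]], "twist": [0.09, 0.09, 0.09, 0.09, 0.09, 0.09, 0.09, 0.09, 0.09, 0.09, 0.09, 0.09, 0.09, 0.09, 0.09, 0.09, 0.09, 0.09, 0.09, 0.09], "fingers": 0.25}}

```text
clock: 2.15
eef_pos: [0.4667, 0.0911, 0.2311]
tool_rot: [-180.0, -0.0, 179.2]
contact_force: [1.0, -0.4, -0.4]
finger_gap: 0.0535
```

Emit:
{"method": "arm_command", "body": {"translation": [[0, 0, 0], [0, 0, 0]], "twist": [0, 0]}}

```text
clock: 2.35
eef_pos: [0.4662, 0.09, 0.2309]
tool_rot: [-180.0, -0.1, 178.9]
contact_force: [0.4, 0.3, -0.7]
finger_gap: 0.0535
```

```bash
python3 - <<'E'
from h import *
s=sensors.read_state(); print(s['clock'],s['q'],s['eef_pos'],s['tool_rot'],s['finger_gap'])
p,d,c,E=grab('wrist'); save('w1',p); np.savez('pics/w1.npz',p=p,d=d,E=E)
E
```

```text
2.35 [ 3.27541015e+00  1.00688331e+01 -1.10288139e+01  6.89655617e+01
 -1.90903543e-02  4.41178369e+00] [0.46622651 0.08998158 0.23089599] [-1.79976104e+02 -6.15528968e-02  1.78863624e+02] 0.053478813139929665
```

View pics/w1.png

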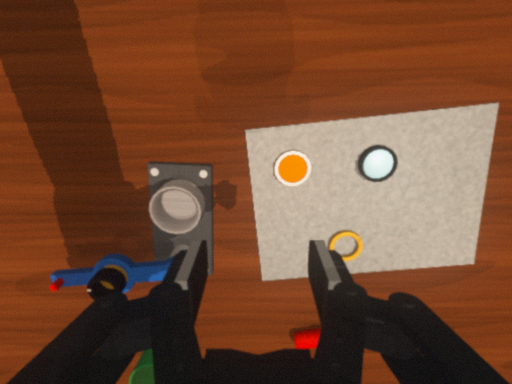

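In the wrist view the filter is at about (293,168), the lens (378,163), the spacer (346,245), the barrel (177,207), the ring (108,282) and the pin (56,286). The fingertips are at (195,245) and (320,245). Next I'll measure with ellipse fits.

```bash
cat > m.py <<'E'
from h import *
def fit(mask,box,c,E,z,lab,outer=True):
    m=np.zeros_like(mask); x0,y0,x1,y1=box; m[y0:y1,x0:x1]=mask[y0:y1,x0:x1]
    cs,_=cv2.findContours(m,cv2.RETR_EXTERNAL,cv2.CHAIN_APPROX_NONE)
    k=max(cs,key=cv2.contourArea)[:,0,:].astype(float)
    P=onplane(c,E,k[:,0],k[:,1],z)
    A=np.c_[2*P[:,:2],np.ones(len(P))]; b=(P[:,:2]**2).sum(1)
    s=np.linalg.lstsq(A,b,rcond=None)[0]; r=np.sqrt(s[2]+s[0]**2+s[1]**2)
    res=np.hypot(P[:,0]-s[0],P[:,1]-s[1])-r
    print(lab,'centre',s[:2].round(4),'diam',(2*r).round(4),'rms',res.std().round(5),'n',len(k))
    return s[:2]
E
python3 - <<'E'
from m import *
z=np.load('pics/w1.npz');p=z['p'];d=z['d'];E=z['E'];c=viewer.get_calibration('wrist')
hsv=cv2.cvtColor(p,cv2.COLOR_RGB2HSV); g=hsv[...,2]
amber=cv2.inRange(hsv,(8,150,120),(25,255,255))
fit(amber,(265,140,320,195),c,E,.010,'amber')
w=cv2.inRange(hsv,(0,0,225),(180,40,255)); fit(w|amber,(265,140,320,195),c,E,.010,'filter')
dk=cv2.inRange(hsv,(0,0,0),(180,255,90)); fit(dk,(350,135,405,190),c,E,.012,'lens')
br=cv2.inRange(hsv,(15,110,100),(35,255,255)); fit(br,(325,225,370,270),c,E,.010,'spacer')
save('w1crop',cv2.resize(p[150:330,40:230],None,fx=4,fy=3.3,interpolation=cv2.INTER_NEAREST))
# fingertip points
T=np.array(c['hand_eye'])
for (u0,u1) in ((170,212),(305,345)):
    vv,uu=np.mgrid[225:300,u0:u1]; vv=vv.ravel();uu=uu.ravel(); dd=d[vv,uu]
    o,D=ray(c,T,uu,vv); P=o+D*dd[:,None]; ok=(dd>0)&(dd<.22)
    P=P[ok]; print('tip maxz',np.sort(P[:,2])[-5:], 'y',P[P[:,2]>P[:,2].max()-.004].round(4)[:6])
E
```

```text
amber centre [0.4806 0.134 ] diam 0.0341 rms 0.0003 n 76
filter centre [0.4808 0.1342] diam 0.0437 rms 0.00034 n 97
lens centre [0.4759 0.2376] diam 0.0447 rms 0.00077 n 102
spacer centre [0.5913 0.2083] diam 0.0406 rms 0.00372 n 136
tip maxz [-0.00462537 -0.00461279 -0.00441567 -0.00336949 -0.00330702] y [[ 0.0103 -0.0308 -0.0071]
 [ 0.0095 -0.0259 -0.0066]
 [ 0.009  -0.0255 -0.0057]
 [ 0.0086 -0.0255 -0.0061]
 [ 0.0081 -0.0255 -0.0062]
 [ 0.0082 -0.0258 -0.0073]]
tip maxz [-0.00487412 -0.00478203 -0.00472249 -0.004701   -0.00321377] y [[ 0.0103  0.0282 -0.0071]
 [ 0.0087  0.0276 -0.0052]
 [ 0.0098  0.0277 -0.0071]
 [ 0.0079  0.0277 -0.0048]
 [ 0.0074  0.0277 -0.005 ]
 [ 0.007   0.0276 -0.0053]]
```

View pics/w1crop.png

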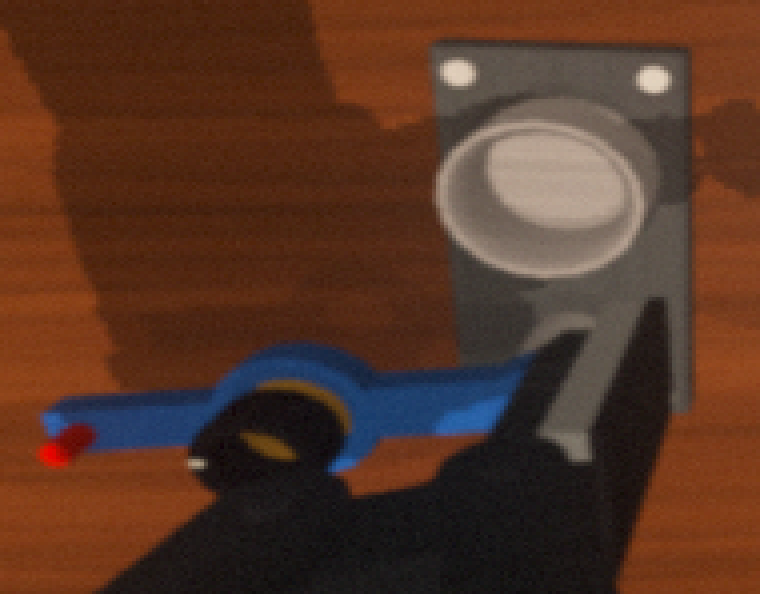

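Emit:
{"method": "arm_command", "body": {"translation": [[0.01, 0.18, -0.19], [0.01, 0.18, -0.19], [0.01, 0.18, -0.19], [0.01, 0.18, -0.19], [0.01, 0.18, -0.19], [0.01, 0.18, -0.19], [0.01, 0.18, -0.19], [0.03, 0.2, -0.28], [0, 0, 0], [0, 0, 0]], "twist": [0.01, 0, 0, 0, 0, 0, 0, 0, 0, 0]}}

```text
clock: 3.4
eef_pos: [0.4758, 0.2342, 0.0702]
tool_rot: [-179.9, -0.1, 179.7]
contact_force: [0.4, -0.3, 0.7]
finger_gap: 0.0533
```

```bash
python3 - <<'E'
from m import *
s=sensors.read_state(); print(s['clock'],s['eef_pos'],s['tool_rot'],s['finger_gap'])
p,d,c,E=grab('wrist'); save('w2',p); np.savez('pics/w2.npz',p=p,d=d,E=E)
E
```

```text
3.4 [0.4757844  0.23418427 0.07020326] [-1.79929380e+02 -1.00694257e-01  1.79653671e+02] 0.053305510940124805
```

View pics/w2.png

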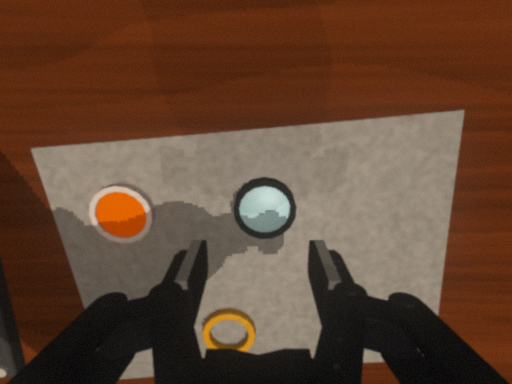

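The lens is at (265,208), nearly centred between the tips at about (205,245) and (320,245). Next I fit it.

```bash
cat >> m.py <<'E'
def hs(p): return cv2.cvtColor(p,cv2.COLOR_RGB2HSV)
E
python3 - <<'E'
from m import *
z=np.load('pics/w2.npz');p=z['p'];d=z['d'];E=z['E'];c=viewer.get_calibration('wrist')
hsv=hs(p)
dk=cv2.inRange(hsv,(0,0,0),(180,255,50)); fit(dk,(225,165,305,236),c,E,.012,'lens')
bl=cv2.inRange(hsv,(75,25,90),(115,255,255)); fit(bl,(225,165,305,245),c,E,.012,'lensglass')
fw=cv2.inRange(hsv,(0,0,150),(180,30,255))|cv2.inRange(hsv,(3,170,100),(25,255,255)); fit(fw,(80,175,160,250),c,E,.010,'filter')
vv,uu=np.mgrid[206:211,262:268]; print('lens depth pts',(lambda o,D:(o+D*d[vv.ravel(),uu.ravel()][:,None])[:,2].mean())(*ray(c,E,uu.ravel(),vv.ravel())))
E
```

```text
lens centre [0.4758 0.2398] diam 0.0419 rms 0.00134 n 325
lensglass centre [0.4761 0.24  ] diam 0.036 rms 0.00032 n 139
filter centre [0.4807 0.1343] diam 0.0351 rms 0.00024 n 131
lens depth pts 0.014080522526818866
```

Emit:
{"method": "arm_command", "body": {"translation": [[0, 0.05, -0.15], [0, 0, -0.2], [0, 0, -0.15], [0, 0, -0.1], [0, 0, -0.06], [0, 0, 0]], "twist": [0, 0, 0, 0, 0, 0]}}

```text
clock: 4.05
eef_pos: [0.4766, 0.2401, 0.0045]
tool_rot: [-180.0, -0.0, 179.7]
contact_force: [0.3, 0.1, -0.2]
finger_gap: 0.0535
```

```bash
python3 - <<'E'
from m import *
s=sensors.read_state(); print(s['clock'],s['eef_pos'],s['tool_rot'],s['finger_gap'],s['contact_force'])
p,d,c,E=grab('wrist'); save('w3',p); np.savez('pics/w3.npz',p=p,d=d,E=E)
E
```

```text
4.05 [0.47661309 0.2400521  0.00445617] [-1.79997065e+02 -3.98613733e-03  1.79682685e+02] 0.05346623258306193 [ 0.29515614  0.12056835 -0.20085822]
```

View pics/w3.png

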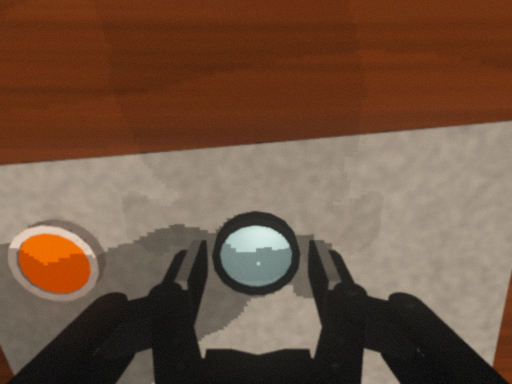

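The lens at (257,253) sits between the jaws (207 and 313). I lower 1.5 mm, then close.

Emit:
{"method": "arm_command", "body": {"translation": [[0, -0.01, -0.015], [0, 0, 0]], "twist": [0, 0]}}

```text
clock: 4.3
eef_pos: [0.477, 0.2396, 0.0034]
tool_rot: [180.0, 0.1, 179.7]
contact_force: [1.1, -0.3, 0.4]
finger_gap: 0.053
```

Emit:
{"method": "arm_command", "body": {"translation": [[0, 0, 0], [0, 0, 0], [0, 0, 0], [0, 0, 0]], "twist": [0, 0, 0, 0], "fingers": -0.3}}

```text
clock: 4.7
eef_pos: [0.477, 0.2397, 0.0039]
tool_rot: [180.0, 0.1, 179.7]
contact_force: [-1.4, -1.2, 5.4]
finger_gap: 0.0431
```

```bash
python3 - <<'E'
from m import *
s=sensors.read_state(); print(s['clock'],s['eef_pos'],s['tool_rot'],s['finger_gap'],s['contact_force'])
p,d,c,E=grab('wrist'); save('w4',p); np.savez('pics/w4.npz',p=p,d=d,E=E)
hsv=hs(p)
bl=cv2.inRange(hsv,(75,25,80),(115,255,255)); fit(bl,(205,195,312,310),c,E,.012,'lensglass')
T=np.array(c['hand_eye'])
for (u0,u1) in ((165,218),(298,350)):
    vv,uu=np.mgrid[225:300,u0:u1]; vv=vv.ravel();uu=uu.ravel(); dd=d[vv,uu]
    o,D=ray(c,T,uu,vv); P=o+D*dd[:,None]; ok=(dd>0)&(dd<.145)
    P=P[ok]; print('tip maxz',np.sort(P[:,2])[-30::6], P[P[:,2]>P[:,2].max()-.004].round(4)[:6])
E
```

```text
4.7 [0.47700919 0.2397288  0.00393073] [1.79987096e+02 7.05786198e-02 1.79735658e+02] 0.043095298400024094 [-1.43393325 -1.17716501  5.43798553]
lensglass centre [0.4758 0.2406] diam 0.0359 rms 0.00032 n 193
tip maxz [-0.01641241 -0.01618438 -0.015992   -0.01572922 -0.01547912] [[ 0.0117 -0.0223 -0.0155]
 [ 0.0115 -0.0205 -0.0152]
 [ 0.0113 -0.0266 -0.0157]
 [ 0.0116 -0.026  -0.0163]
 [ 0.0118 -0.025  -0.0166]
 [ 0.0113 -0.0247 -0.0158]]
tip maxz [-0.01686915 -0.01664546 -0.01619065 -0.01587919 -0.01545428] [[ 0.0117  0.0243 -0.0155]
 [ 0.0115  0.0263 -0.0152]
 [ 0.0111  0.0229 -0.0155]
 [ 0.011   0.0234 -0.0153]
 [ 0.0112  0.0243 -0.0156]
 [ 0.0112  0.0248 -0.0156]]
```

View pics/w4.png

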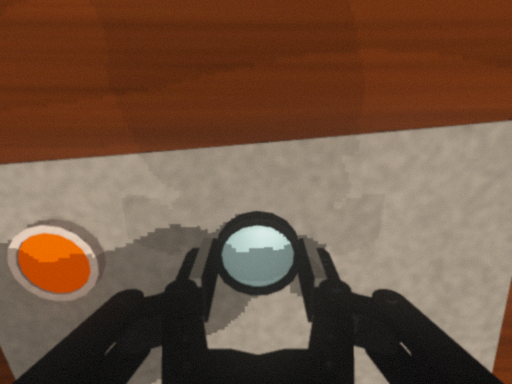

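The jaws have closed on the lens at (257,253) and the gap reads 43 mm. I lift and carry it towards the barrel, then look at it and the barrel together.

Emit:
{"method": "arm_command", "body": {"translation": [[0, 0, 0.1], [0, 0, 0.2], [0, 0, 0.3], [0, -0.1, 0.3], [0.05, -0.25, 0.2], [0.05, -0.3, 0], [0.05, -0.3, 0], [0.05, -0.3, 0], [0.05, -0.3, 0], [0.05, -0.3, 0], [0.05, -0.3, 0], [0.05, -0.2, 0], [0.1, -0.1, 0], [0, 0, 0], [0, 0, 0], [0, 0, 0]], "twist": [0, 0, 0, 0, 0, 0, 0, 0, 0, 0, 0, 0, 0, 0, 0, 0]}}

```text
clock: 6.35
eef_pos: [0.5261, -0.0043, 0.1128]
tool_rot: [180.0, -0.0, 179.8]
contact_force: [-0.4, -0.2, -0.4]
finger_gap: 0.0429
```

```bash
python3 - <<'E'
from m import *
s=sensors.read_state(); print(s['clock'],s['eef_pos'],s['tool_rot'],s['finger_gap'],s['contact_force'])
p,d,c,E=grab('wrist'); save('w5',p); np.savez('pics/w5.npz',p=p,d=d,E=E)
E
```

```text
6.35 [ 0.52611687 -0.0042711   0.11276378] [ 1.79965700e+02 -3.85127497e-02  1.79816879e+02] 0.042905501703128 [-0.35401346 -0.24531502 -0.35243032]
```

View pics/w5.png

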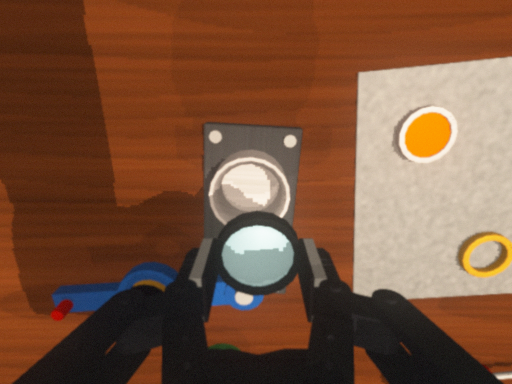

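The lens is held at (258,253), and the barrel rim is visible at about (250,190), with the lens covering its lower part. I'll crop to pick out the rim edges.

```bash
python3 - <<'E'
from m import *
z=np.load('pics/w5.npz');p=z['p']
save('w5crop',cv2.resize(p[115:235,190:320],None,fx=6,fy=5,interpolation=cv2.INTER_CUBIC))
g=cv2.cvtColor(p,cv2.COLOR_RGB2GRAY)
for v in (175,190): print(v,g[v,200:300].tolist())
print([int(x) for x in g[120:215,250]])
d=z['d']; print(d[190,200:300:3].round(3)); print(d[145:215:3,250].round(3))
E
```

```text
175 [86, 89, 83, 72, 77, 94, 89, 81, 73, 73, 70, 72, 71, 82, 135, 198, 226, 229, 222, 193, 167, 156, 147, 151, 188, 222, 234, 236, 236, 236, 236, 235, 235, 236, 236, 235, 234, 235, 235, 236, 236, 236, 236, 236, 234, 234, 235, 235, 234, 234, 234, 234, 235, 234, 235, 233, 235, 236, 234, 235, 235, 235, 235, 234, 235, 229, 219, 183, 163, 163, 164, 164, 164, 152, 132, 124, 132, 144, 171, 205, 228, 234, 232, 210, 159, 119, 102, 96, 96, 101, 96, 100, 96, 97, 95, 94, 96, 89, 90, 92]
190 [61, 60, 63, 62, 64, 68, 69, 72, 88, 154, 218, 230, 225, 203, 172, 139, 126, 116, 111, 110, 110, 111, 132, 156, 171, 178, 181, 180, 180, 182, 181, 180, 183, 183, 185, 183, 185, 183, 183, 191, 201, 228, 231, 232, 232, 234, 232, 231, 233, 233, 233, 231, 234, 233, 233, 233, 234, 234, 234, 234, 234, 233, 233, 233, 232, 233, 234, 234, 233, 225, 196, 186, 182, 188, 186, 183, 179, 159, 129, 119, 121, 128, 130, 142, 152, 177, 223, 235, 229, 185, 122, 103, 103, 102, 99, 90, 84, 87, 90, 91]
[80, 80, 78, 79, 62, 64, 74, 86, 92, 87, 87, 89, 89, 89, 90, 91, 92, 91, 90, 90, 89, 92, 92, 92, 90, 91, 95, 92, 93, 110, 127, 133, 133, 136, 134, 133, 154, 204, 233, 234, 216, 165, 135, 155, 216, 232, 232, 233, 233, 233, 232, 235, 237, 237, 236, 234, 237, 239, 237, 234, 231, 231, 231, 229, 231, 232, 235, 234, 235, 232, 233, 234, 231, 235, 240, 241, 242, 236, 209, 192, 186, 187, 184, 189, 187, 186, 184, 170, 167, 165, 161, 134, 83, 60, 59]
[0.27  0.271 0.258 0.258 0.227 0.231 0.234 0.25  0.258 0.257 0.257 0.256
 0.257 0.257 0.258 0.259 0.258 0.256 0.258 0.257 0.258 0.258 0.257 0.257
 0.258 0.257 0.256 0.234 0.228 0.228 0.258 0.258 0.271 0.271]
[0.245 0.247 0.24  0.228 0.219 0.219 0.226 0.25  0.253 0.252 0.254 0.253
 0.255 0.255 0.257 0.258 0.258 0.    0.261 0.262 0.262 0.263 0.265 0.154]
```

View pics/w5crop.png

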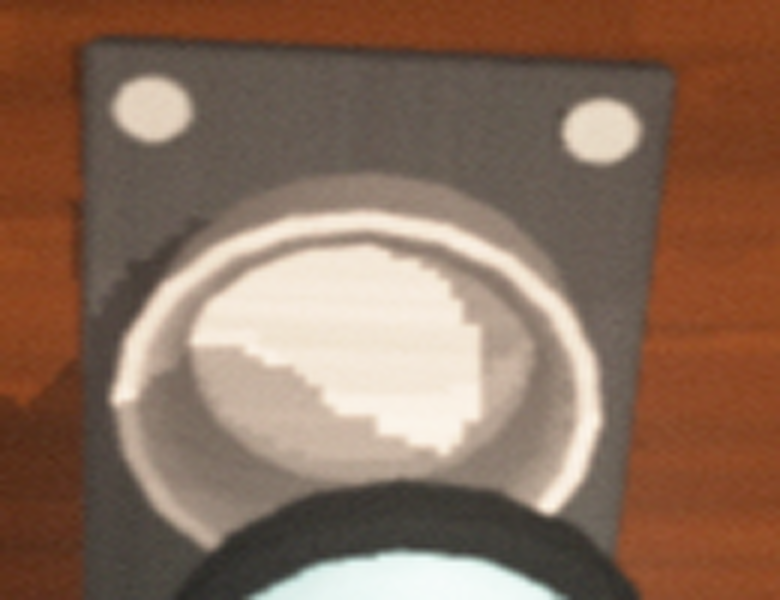

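```bash
cat >> m.py <<'E'
def rim(p,c,E,ctr,a0,a1,z=.0405,thr=180,r0=55,r1=25,rad=None,lab='rim'):
    g=cv2.GaussianBlur(cv2.cvtColor(p,cv2.COLOR_RGB2GRAY).astype(np.float32),(0,0),.6); pts=[]
    for a in np.radians(np.arange(a0,a1,3)):
        rr=np.arange(r0,r1,-.25); x=ctr[0]+rr*np.cos(a); y=ctr[1]+rr*np.sin(a)
        v=cv2.remap(g,x.astype(np.float32)[None],y.astype(np.float32)[None],cv2.INTER_LINEAR)[0]
        i=np.argmax(v>thr)
        if v[i]>thr: pts.append((x[i],y[i]))
    pts=np.array(pts); 
    for it in range(4):
        P=onplane(c,E,pts[:,0],pts[:,1],z)
        s=np.linalg.lstsq(np.c_[2*P[:,:2],np.ones(len(P))],(P[:,:2]**2).sum(1),rcond=None)[0]; r=np.sqrt(s[2]+s[0]**2+s[1]**2)
        res=np.hypot(P[:,0]-s[0],P[:,1]-s[1])-r; pts=pts[np.abs(res)<max(2.*res.std(),.0004)]
    print(lab,'centre',s[:2].round(4),'diam',(2*r).round(4),'rms',res.std().round(5),len(pts)); return s[:2]
E
python3 - <<'E'
from m import *
z=np.load('pics/w5.npz');p=z['p'];d=z['d'];E=z['E'];c=viewer.get_calibration('wrist')
b=rim(p,c,E,(250,190),-180,20); 
hsv=hs(p)
bl=cv2.inRange(hsv,(75,25,80),(115,255,255)); L=fit(bl,(205,195,312,310),c,E,.1128+.008,'lensglass')
dk=cv2.inRange(hsv,(0,0,0),(180,255,60))|bl
print('tcp',E[:3,3], 'shift',b-L)
s=sensors.read_state()
print('rel to tcp', L-s['eef_pos'][:2], b-s['eef_pos'][:2])
# bolts
w=cv2.inRange(hsv,(0,0,190),(180,60,255))
A=fit(w,(205,128,228,147),c,E,.013,'boltA'); B=fit(w,(280,132,303,150),c,E,.013,'boltB'); print(B-A,np.degrees(np.arctan2(*(B-A))))
# pin/ pivot cap
fit(w,(215,285,262,315),c,E,.063,'pivotcap?')
rd=cv2.inRange(hsv,(170,120,100),(180,255,255))|cv2.inRange(hsv,(0,200,120),(4,255,255)); fit(rd,(45,290,80,325),c,E,.071,'pin')
E
```

```text
rim centre [ 0.5214 -0.0096] diam 0.0611 rms 0.00014 67
lensglass centre [ 0.5261 -0.0037] diam 0.0327 rms 0.00407 n 249
tcp [ 0.44141256 -0.00289611  0.25577459] shift [-0.00469401 -0.0059276 ]
rel to tcp [4.80297231e-05 6.15504699e-04] [-0.00464598 -0.0053121 ]
boltA centre [ 0.4803 -0.0376] diam 0.0089 rms 0.0002 n 31
boltB centre [0.484  0.0229] diam 0.009 rms 0.00019 n 31
[0.00370054 0.06044524] 3.5033558304492556
pivotcap? centre [ 0.5977 -0.0146] diam 0.0114 rms 0.00085 n 42
pin centre [ 0.6012 -0.1519] diam 0.012 rms 0.00231 n 49
```

```bash
python3 - <<'E'
from m import *
z=np.load('pics/w5.npz');p=z['p'];d=z['d'];E=z['E'];c=viewer.get_calibration('wrist')
hsv=hs(p)
bl=cv2.inRange(hsv,(75,15,110),(115,110,255)); bl=cv2.morphologyEx(bl,cv2.MORPH_OPEN,np.ones((5,5),np.uint8))
L=fit(bl,(212,215,302,300),c,E,.1209,'lensglass'); print(L-np.array([.52611687,-.0042711]))
E
```

```text
lensglass centre [ 0.527  -0.0037] diam 0.0317 rms 0.00365 n 203
[0.00089365 0.00059115]
```

Emit:
{"method": "arm_command", "body": {"translation": [[-0.035, -0.064, -0.15], [0, 0, -0.2], [0, 0, -0.15], [0, 0, -0.05], [0, 0, 0], [0, 0, 0]], "twist": [0, 0, 0, 0, 0, 0]}}

```text
clock: 7.0
eef_pos: [0.5234, -0.0115, 0.0585]
tool_rot: [180.0, 0.0, 179.8]
contact_force: [0.9, 0.3, -1.0]
finger_gap: 0.0428
```

```bash
python3 - <<'E'
from m import *
s=sensors.read_state(); print(s['clock'],s['eef_pos'],s['tool_rot'],s['finger_gap'],s['contact_force'])
p,d,c,E=grab('wrist'); save('w6',p); np.savez('pics/w6.npz',p=p,d=d,E=E)
save('w6crop',cv2.resize(p[180:310,180:340],None,fx=5,fy=4.5,interpolation=cv2.INTER_CUBIC))
E
```

```text
7.0 [ 0.52340623 -0.01146219  0.05846334] [1.79998108e+02 4.41222410e-02 1.79772205e+02] 0.04281236682436492 [ 0.91718798  0.27526477 -1.03043211]
```

View pics/w6crop.png

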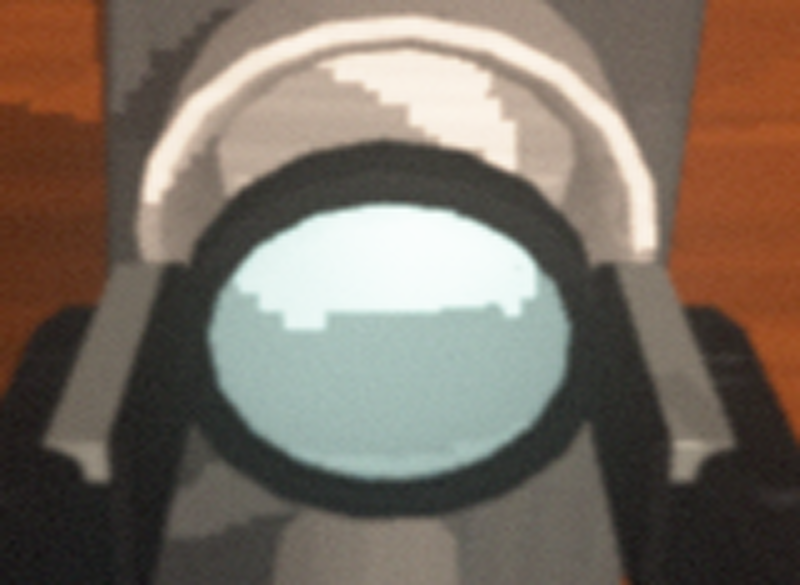

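The crop shows the held lens centred at crop x≈390 and the rim spanning 137 to 660 (centre 398). It is close, so I'll fit both numerically.

```bash
python3 - <<'E'
from m import *
z=np.load('pics/w6.npz');p=z['p'];d=z['d'];E=z['E'];c=viewer.get_calibration('wrist')
hsv=hs(p)
b=rim(p,c,E,(259,232),-180,-2,r0=70,r1=35)
bl=cv2.inRange(hsv,(70,12,110),(115,120,255)); bl=cv2.morphologyEx(bl,cv2.MORPH_OPEN,np.ones((3,3),np.uint8))
L=fit(bl,(218,222,298,290),c,E,.0585+.0081,'lensglass')
t=np.array([.52340623,-.01146219]); print(L-t,b-t,b-L)
E
```

```text
rim centre [ 0.5213 -0.0096] diam 0.0611 rms 0.00012 57
lensglass centre [ 0.5236 -0.0108] diam 0.0324 rms 0.00367 n 226
[0.00024047 0.00064773] [-0.00211498  0.00190456] [-0.00235545  0.00125683]
```

```bash
cat >> m.py <<'E'
def glass(p,c,E,z,seed=(258,262),thr=95):
    v=hs(p)[...,2]; m=(v>thr).astype(np.uint8); _,l=cv2.connectedComponents(m,connectivity=4)
    mm=(l==l[seed[1],seed[0]]).astype(np.uint8)*255
    return fit(mm,(0,0,512,384),c,E,z,'glass')
E
python3 - <<'E'
from m import *
c=viewer.get_calibration('wrist')
for n,t,zz in (('w6',(.52340623,-.01146219),.0585+.0081),('w4',(.4770,.2397),.012),('w5',(.5261,-.0043),.1209)):
    z=np.load('pics/%s.npz'%n);p=z['p'];E=z['E']
    L=glass(p,c,E,zz); print(n,L-np.array(t))
E
```

```text
glass centre [ 0.5219 -0.0105] diam 0.0364 rms 0.00023 n 190
w6 [-0.00146295  0.00093045]
glass centre [0.4755 0.2406] diam 0.0357 rms 0.00022 n 188
w4 [-0.00147118  0.00094128]
glass centre [ 0.5247 -0.0033] diam 0.0362 rms 0.00022 n 190
w5 [-0.00142872  0.00096618]
```

Emit:
{"method": "arm_command", "body": {"translation": [[-0.006, 0.009, -0.06], [0, 0, -0.08], [0, 0, -0.05], [0, 0, 0], [0, 0, 0]], "twist": [0, 0, 0, 0, 0]}}

```text
clock: 7.55
eef_pos: [0.5222, -0.0109, 0.0386]
tool_rot: [180.0, -0.0, 179.7]
contact_force: [-0.6, -0.1, 1.7]
finger_gap: 0.0425
```

```bash
python3 - <<'E'
from m import *
s=sensors.read_state(); print(s['clock'],s['eef_pos'],s['tool_rot'],s['finger_gap'],s['contact_force'])
p,d,c,E=grab('wrist'); save('w7',p); np.savez('pics/w7.npz',p=p,d=d,E=E)
save('w7crop',cv2.resize(p[180:310,180:340],None,fx=5,fy=4.5,interpolation=cv2.INTER_CUBIC))
L=glass(p,c,E,s['eef_pos'][2]+.0081); b=rim(p,c,E,(259,245),-180,-20,r0=75,r1=38); print(b-L)
E
```

```text
7.55 [ 0.52222547 -0.01087023  0.03864303] [ 1.79987822e+02 -2.04165358e-02  1.79729142e+02] 0.04253579332226546 [-0.59594181 -0.13811849  1.68707161]
glass centre [ 0.5208 -0.0099] diam 0.0365 rms 0.00024 n 190
rim centre [ 0.5214 -0.0095] diam 0.0614 rms 0.00013 49
[0.00059944 0.00044663]
```

View pics/w7crop.png

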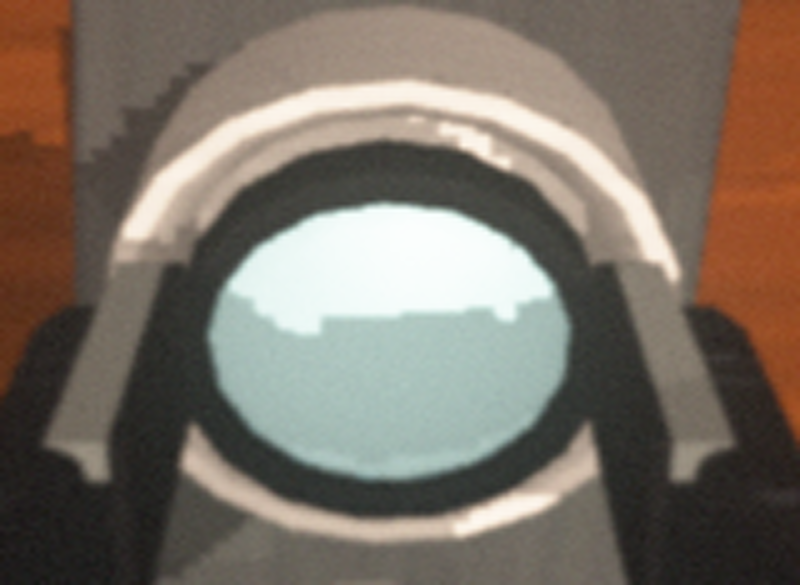

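The lens sits within the rim, centred to about 0.7 mm. I make a small correction and release.

Emit:
{"method": "arm_command", "body": {"translation": [[0.006, 0.004, -0.006], [0, 0, 0]], "twist": [0, 0]}}

```text
clock: 7.8
eef_pos: [0.5223, -0.0108, 0.0385]
tool_rot: [-180.0, -0.1, 179.7]
contact_force: [-4.2, -0.8, 5.9]
finger_gap: 0.0426
```

Emit:
{"method": "arm_command", "body": {"translation": [[0, 0, 0], [0, 0, 0], [0, 0, 0], [0, 0, 0.1], [0, 0, 0.2], [0, 0, 0.3], [0, 0, 0]], "twist": [0, 0, 0, 0, 0, 0, 0], "fingers": 0.35}}

```text
clock: 8.5
eef_pos: [0.5263, -0.0109, 0.1026]
tool_rot: [-179.9, 0.4, 179.7]
contact_force: [1.7, -0.1, 0.4]
finger_gap: 0.0575
```

```bash
python3 - <<'E'
from m import *
s=sensors.read_state(); print(s['clock'],s['eef_pos'],s['tool_rot'],s['finger_gap'],s['contact_force'])
p,d,c,E=grab('wrist'); save('w8',p); np.savez('pics/w8.npz',p=p,d=d,E=E)
E
```

```text
8.5 [ 0.52633238 -0.01091538  0.10262891] [-179.9487051     0.43280809  179.73787647] 0.05752799126105591 [ 1.74444906 -0.09974392  0.37450595]
```

View pics/w8.png

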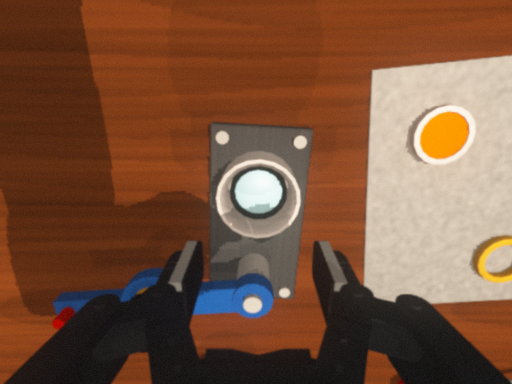

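The lens is in the barrel at (259,191) and looks level. Next I check its height, tilt and centring.

```bash
python3 - <<'E'
from m import *
z=np.load('pics/w8.npz');p=z['p'];d=z['d'];E=z['E'];c=viewer.get_calibration('wrist')
b=rim(p,c,E,(258,194),-180,170,r0=55,r1=30)
L=glass(p,c,E,.022,seed=(259,195)); print('L-b',L-b)
# plane fit of black mount annulus
def P(u,v):
    o,D=ray(c,E,u,v); return o+D*d[v,u][:,None]
vv,uu=np.mgrid[160:225,225:295]; vv=vv.ravel();uu=uu.ravel()
k=(hs(p)[vv,uu,2]<75)&(d[vv,uu]>0); q=P(uu[k],vv[k]); r=np.hypot(*(q[:,:2]-L).T); q=q[(r>.0185)&(r<.0225)]
X=np.c_[q[:,:2]-L,np.ones(len(q))]; s=np.linalg.lstsq(X,q[:,2],rcond=None)[0]; print('mount top z,slopes',s,len(q),(X@s-q[:,2]).std())
# rim z
vv,uu=np.mgrid[145:245,210:305]; vv=vv.ravel();uu=uu.ravel(); k=d[vv,uu]>0; q=P(uu[k],vv[k]); r=np.hypot(*(q[:,:2]-b).T); q=q[(r>.029)&(r<.0305)]; print('rim z',np.median(q[:,2]))
hsv=hs(p)
w=cv2.inRange(hsv,(0,0,190),(180,60,255))
for bb in ((212,128,232,147),(290,132,310,152),(240,292,264,318)): fit(w,bb,c,E,.063 if bb[1]>200 else .013,'w')
fw=cv2.inRange(hsv,(0,0,200),(180,40,255))|cv2.inRange(hsv,(3,170,100),(25,255,255)); fit(fw,(405,95,485,172),c,E,.010,'filter')
E
```

```text
rim centre [ 0.5214 -0.0097] diam 0.0614 rms 0.00014 80
glass centre [ 0.5219 -0.0097] diam 0.0373 rms 0.0003 n 131
L-b [ 4.53245019e-04 -1.15476821e-05]
mount top z,slopes [-0.00470871  0.00287544  0.02239913] 516 0.0006926595903168335
rim z 0.04028173368231727
w centre [ 0.4803 -0.0374] diam 0.0091 rms 0.00022 n 34
w centre [0.4841 0.023 ] diam 0.0092 rms 0.00022 n 35
w centre [ 0.5965 -0.0143] diam 0.0132 rms 0.00025 n 48
filter centre [0.4807 0.1345] diam 0.0449 rms 0.00027 n 169
```

The lens is seated: mount top at 22.4 mm, slope below 0.005, 0.5 mm off the axis. Next is the spacer.

Emit:
{"method": "arm_command", "body": {"translation": [[0.07, 0.28, 0], [0.08, 0.28, 0], [0.09, 0.28, 0], [0.09, 0.28, 0], [0.09, 0.28, 0], [0.09, 0.28, -0.1], [0.09, 0.28, -0.1], [0.08, 0.2, -0.1], [0, 0, -0.1], [0, 0, 0], [0, 0, 0]], "twist": [0, 0, 0, 0, 0, 0, 0, 0, 0, 0, 0], "fingers": 0.25}}

```text
clock: 9.65
eef_pos: [0.59, 0.2045, 0.0576]
tool_rot: [-180.0, -0.1, 179.7]
contact_force: [-0.6, 0.3, 0.5]
finger_gap: 0.053
```

```bash
python3 - <<'E'
from m import *
s=sensors.read_state(); print(s['clock'],s['eef_pos'],s['tool_rot'],s['finger_gap'],s['contact_force'])
p,d,c,E=grab('wrist'); save('w9',p); np.savez('pics/w9.npz',p=p,d=d,E=E)
hsv=hs(p)
br=cv2.inRange(hsv,(15,110,70),(35,255,255)); br=cv2.morphologyEx(br,cv2.MORPH_OPEN,np.ones((2,2),np.uint8)); fit(br,(200,150,330,260),c,E,.010,'spacer')
E
```

```text
9.65 [0.59000556 0.20447936 0.05760468] [-1.79955476e+02 -1.15185833e-01  1.79689655e+02] 0.05303057284394464 [-0.58839991  0.29641397  0.47895638]
spacer centre [0.5927 0.21  ] diam 0.0458 rms 0.0004 n 181
```

View pics/w9.png

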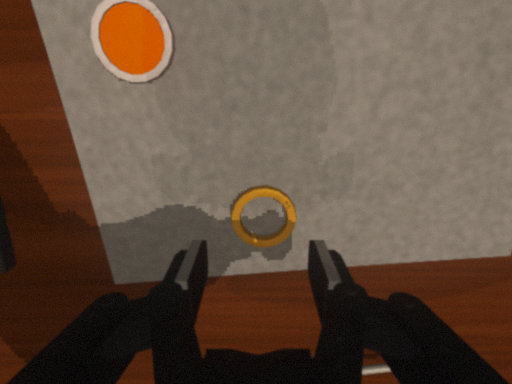

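The spacer at (263,216) is centred between the jaws. I descend and grip.

Emit:
{"method": "arm_command", "body": {"translation": [[0.035, 0.045, -0.15], [0, 0, -0.15], [0, 0, -0.12], [0, 0, -0.08], [0, 0, -0.05], [0, 0, 0], [0, 0, 0]], "twist": [0, 0, 0, 0, 0, 0, 0]}}

```text
clock: 10.4
eef_pos: [0.5948, 0.2101, 0.0035]
tool_rot: [180.0, 0.0, 179.7]
contact_force: [0.4, -0.2, 0.3]
finger_gap: 0.0533
```

```bash
python3 - <<'E'
from m import *
s=sensors.read_state(); print(s['clock'],s['eef_pos'],s['tool_rot'],s['finger_gap'],s['contact_force'])
p,d,c,E=grab('wrist'); save('w10',p); np.savez('pics/w10.npz',p=p,d=d,E=E)
hsv=hs(p)
br=cv2.inRange(hsv,(15,110,60),(35,255,255)); br=cv2.morphologyEx(br,cv2.MORPH_OPEN,np.ones((2,2),np.uint8)); fit(br,(200,190,330,310),c,E,.010,'spacer')
E
```

```text
10.4 [0.5948124  0.21005687 0.00351665] [1.79987809e+02 2.82530435e-02 1.79731189e+02] 0.053269895006591385 [ 0.40182941 -0.17057484  0.31493671]
spacer centre [0.5922 0.21  ] diam 0.0462 rms 0.00054 n 244
```

View pics/w10.png

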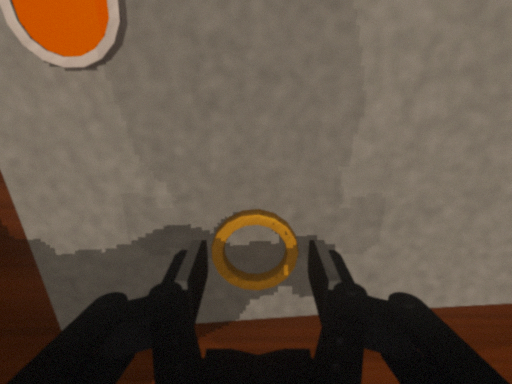

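The spacer at (255,250) is 2.6 mm nearer the base than the TCP, so I correct and close.

Emit:
{"method": "arm_command", "body": {"translation": [[-0.015, -0.008, -0.008], [0, 0, 0]], "twist": [0, 0]}}

```text
clock: 10.65
eef_pos: [0.5931, 0.2092, 0.0028]
tool_rot: [180.0, 0.0, 179.7]
contact_force: [-0.7, 0.0, 0.2]
finger_gap: 0.0536
```

Emit:
{"method": "arm_command", "body": {"translation": [[0, 0, 0], [0, 0, 0], [0, 0, 0], [0, 0, 0]], "twist": [0, 0, 0, 0], "fingers": -0.3}}

```text
clock: 11.05
eef_pos: [0.5933, 0.2093, 0.0035]
tool_rot: [180.0, 0.1, 179.7]
contact_force: [-2.4, -0.3, 4.6]
finger_gap: 0.0423
```

Emit:
{"method": "arm_command", "body": {"translation": [[0, 0, 0.1], [0, 0, 0.2], [0, 0, 0.25], [-0.08, -0.25, 0.15], [-0.08, -0.28, 0], [-0.08, -0.28, 0], [-0.08, -0.28, 0], [-0.08, -0.28, 0], [-0.08, -0.28, 0], [-0.08, -0.28, 0], [-0.08, -0.2, 0], [-0.08, -0.05, 0], [-0.06, 0, 0], [0, 0, 0], [0, 0, 0]], "twist": [0, 0, 0, 0, 0, 0, 0, 0, 0, 0, 0, 0, 0, 0, 0]}}

```text
clock: 12.55
eef_pos: [0.5152, -0.0078, 0.0726]
tool_rot: [180.0, 0.0, 179.8]
contact_force: [-0.5, 0.6, 0.1]
finger_gap: 0.042
```

```bash
python3 - <<'E'
from m import *
s=sensors.read_state(); print(s['clock'],s['eef_pos'],s['tool_rot'],s['finger_gap'],s['contact_force'])
p,d,c,E=grab('wrist'); save('w11',p); np.savez('pics/w11.npz',p=p,d=d,E=E)
hsv=hs(p)
br=cv2.inRange(hsv,(15,110,60),(35,255,255)); br=cv2.morphologyEx(br,cv2.MORPH_OPEN,np.ones((2,2),np.uint8)); S=fit(br,(205,190,310,310),c,E,s['eef_pos'][2]+.0072,'spacer')
print(S-s['eef_pos'][:2])
rim(p,c,E,(250,200),-180,-10,r0=60,r1=30)
E
```

```text
12.55 [ 0.51518518 -0.00782883  0.07259001] [1.79975271e+02 2.39997575e-02 1.79811466e+02] 0.04202165471762429 [-0.50680996  0.61985544  0.12890524]
spacer centre [ 0.5139 -0.0063] diam 0.0457 rms 0.00072 n 241
[-0.0013032   0.00149763]
rim centre [ 0.489  -0.0098] diam 0.062 rms 0.00073 9
```

View pics/w11.png

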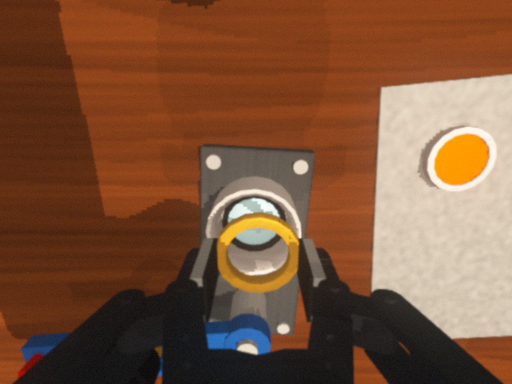

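The spacer is held level at (257,252), with the lens visible in the barrel behind it. I move over the axis and lower.

Emit:
{"method": "arm_command", "body": {"translation": [[0.03, -0.01, -0.05], [0.03, -0.015, -0.1], [0.01, 0, -0.1], [0, 0, -0.06], [0, 0, 0], [0, 0, 0]], "twist": [0, 0, 0, 0, 0, 0]}}

```text
clock: 13.2
eef_pos: [0.5216, -0.0112, 0.041]
tool_rot: [180.0, -0.1, 179.7]
contact_force: [-0.1, -0.1, -0.4]
finger_gap: 0.042
```

```bash
python3 - <<'E'
from m import *
s=sensors.read_state(); print(s['clock'],s['eef_pos'],s['tool_rot'],s['finger_gap'],s['contact_force'])
p,d,c,E=grab('wrist'); save('w12',p); np.savez('pics/w12.npz',p=p,d=d,E=E)
hsv=hs(p)
br=cv2.inRange(hsv,(15,110,60),(35,255,255)); br=cv2.morphologyEx(br,cv2.MORPH_OPEN,np.ones((2,2),np.uint8)); S=fit(br,(205,190,310,310),c,E,s['eef_pos'][2]+.0065,'spacer')
b=rim(p,c,E,(259,245),-180,-10,r0=75,r1=38); print(S-s['eef_pos'][:2],b-S)
save('w12crop',cv2.resize(p[180:310,180:340],None,fx=5,fy=4.5,interpolation=cv2.INTER_CUBIC))
E
```

```text
13.2 [ 0.52158719 -0.01123796  0.04100838] [ 1.79985864e+02 -5.94041107e-02  1.79728892e+02] 0.04203180703657491 [-0.10391185 -0.08570514 -0.35628384]
spacer centre [ 0.5205 -0.0098] diam 0.0457 rms 0.0007 n 242
rim centre [ 0.5213 -0.0096] diam 0.0612 rms 0.00014 52
[-0.00106243  0.00146404] [0.00081831 0.00022134]
```

View pics/w12crop.png

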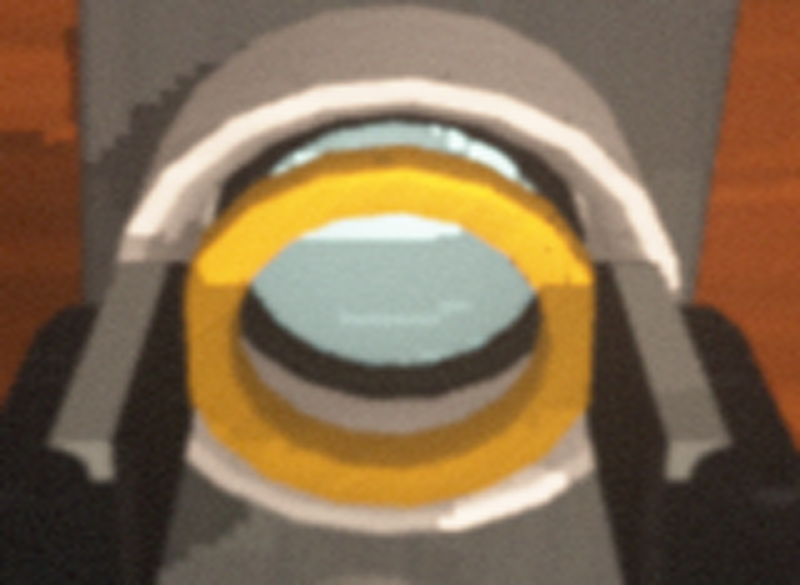

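The spacer is concentric with the rim to within about 0.8 mm. I lower a little and release.

Emit:
{"method": "arm_command", "body": {"translation": [[0.003, 0.003, -0.022], [0, 0, 0]], "twist": [0, 0]}}

```text
clock: 13.45
eef_pos: [0.5225, -0.011, 0.0393]
tool_rot: [180.0, 0.0, 179.7]
contact_force: [0.2, -0.1, 0.9]
finger_gap: 0.0422
```

Emit:
{"method": "arm_command", "body": {"translation": [[0, 0, 0], [0, 0, 0], [0, 0, 0], [0, 0, 0.1], [0, 0, 0.2], [0, 0, 0.3], [0, 0, 0]], "twist": [0, 0, 0, 0, 0, 0, 0], "fingers": 0.35}}

```text
clock: 14.15
eef_pos: [0.5256, -0.0114, 0.1038]
tool_rot: [-179.9, 0.4, 179.7]
contact_force: [0.5, -0.2, -0.3]
finger_gap: 0.0576
```

```bash
python3 - <<'E'
from m import *
s=sensors.read_state(); print(s['clock'],s['eef_pos'],s['tool_rot'],s['finger_gap'],s['contact_force'])
p,d,c,E=grab('wrist'); save('w13',p); np.savez('pics/w13.npz',p=p,d=d,E=E)
b=rim(p,c,E,(258,194),-180,170,r0=55,r1=30)
hsv=hs(p)
br=cv2.inRange(hsv,(12,90,50),(35,255,255)); br[:,:215]=0
br2=br.copy(); S=fit(br,(222,155,296,230),c,E,.030,'spacer'); print('S-b',S-b)
def P(u,v):
    o,D=ray(c,E,u,v); return o+D*d[v,u][:,None]
vv,uu=np.mgrid[155:230,222:296]; vv=vv.ravel();uu=uu.ravel()
k=(br2[vv,uu]>0)&(d[vv,uu]>0); q=P(uu[k],vv[k]); r=np.hypot(*(q[:,:2]-S).T); q=q[(r>.018)&(r<.022)]
X=np.c_[q[:,:2]-S,np.ones(len(q))]; s=np.linalg.lstsq(X,q[:,2],rcond=None)[0]; print('top z,slopes',s,len(q),(X@s-q[:,2]).std())
E
```

```text
14.15 [ 0.52564333 -0.01144879  0.10377767] [-179.94606055    0.44306864  179.73337593] 0.05760073322956447 [ 0.48874536 -0.2098882  -0.30710349]
rim centre [ 0.5215 -0.0096] diam 0.0613 rms 0.00014 78
spacer centre [ 0.5216 -0.0104] diam 0.0458 rms 0.00028 n 166
S-b [ 9.35127426e-05 -8.21830270e-04]
top z,slopes [ 0.01736742 -0.00638038  0.03011196] 856 0.001074530624921376
```

View pics/w13.png

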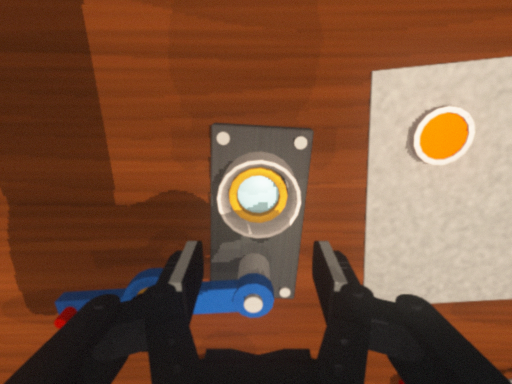

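The spacer is seated: top at 30.1 mm, 0.8 mm off the axis. Now the filter.

Emit:
{"method": "arm_command", "body": {"translation": [[-0.05, 0.2, 0], [-0.07, 0.25, 0], [-0.08, 0.28, 0], [-0.08, 0.28, -0.1], [-0.08, 0.25, -0.15], [-0.04, 0.18, -0.2], [0, 0, -0.1], [0, 0, 0], [0, 0, 0]], "twist": [0, 0, 0, 0, 0, 0, 0, 0, 0], "fingers": 0.25}}

```text
clock: 15.1
eef_pos: [0.4825, 0.1323, 0.0443]
tool_rot: [-180.0, -0.0, 179.7]
contact_force: [0.7, 0.1, 0.0]
finger_gap: 0.0533
```

```bash
python3 - <<'E'
from m import *
s=sensors.read_state(); print(s['clock'],s['eef_pos'],s['tool_rot'],s['finger_gap'],s['contact_force'])
p,d,c,E=grab('wrist'); save('w14',p); np.savez('pics/w14.npz',p=p,d=d,E=E)
hsv=hs(p)
am=cv2.inRange(hsv,(3,170,70),(25,255,255)); fit(am,(200,150,330,300),c,E,.010,'amber')
E
```

```text
15.1 [0.48248384 0.13226732 0.04428138] [-1.79979558e+02 -1.77311229e-02  1.79684687e+02] 0.05333840366559974 [0.74136842 0.1430979  0.01991003]
amber centre [0.4805 0.1343] diam 0.0352 rms 0.00019 n 149
```

View pics/w14.png

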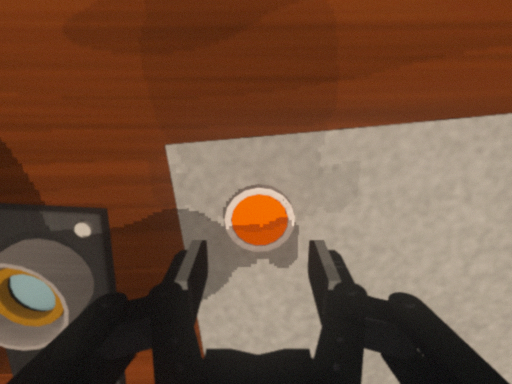

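The filter at (259,219) is centred between the jaws. I descend and grip.

Emit:
{"method": "arm_command", "body": {"translation": [[-0.007, 0.011, -0.12], [0, 0, -0.12], [0, 0, -0.1], [0, 0, -0.05], [0, 0, -0.03], [0, 0, 0], [0, 0, 0]], "twist": [0, 0, 0, 0, 0, 0, 0]}}

```text
clock: 15.85
eef_pos: [0.4818, 0.1342, 0.0024]
tool_rot: [180.0, 0.0, 179.7]
contact_force: [0.3, -0.0, -0.0]
finger_gap: 0.0533
```

```bash
python3 - <<'E'
from m import *
s=sensors.read_state(); print(s['clock'],s['eef_pos'],s['tool_rot'],s['finger_gap'],s['contact_force'])
p,d,c,E=grab('wrist'); save('w15',p)
hsv=hs(p)
am=cv2.inRange(hsv,(3,170,70),(25,255,255)); S=fit(am,(200,150,330,320),c,E,.010,'amber'); print(S-s['eef_pos'][:2])
E
```

```text
15.85 [0.48181606 0.13416862 0.00236919] [1.79991780e+02 1.58390216e-02 1.79739215e+02] 0.05327677215013734 [ 0.31706661 -0.01067405 -0.03144944]
amber centre [0.4803 0.1343] diam 0.0354 rms 0.00021 n 184
[-0.00151393  0.00016669]
```

View pics/w15.png

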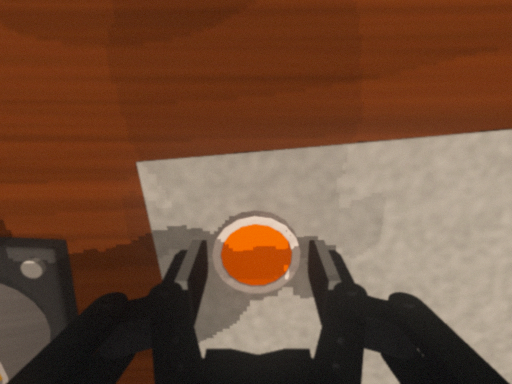

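Emit:
{"method": "arm_command", "body": {"translation": [[0, -0.008, 0.004], [0, 0, 0], [0, 0, 0], [0, 0, 0], [0, 0, 0]], "twist": [0, 0, 0, 0, 0], "fingers": -0.3}}

```text
clock: 16.4
eef_pos: [0.4821, 0.1336, 0.0035]
tool_rot: [180.0, 0.1, 179.7]
contact_force: [-1.3, 0.7, 6.3]
finger_gap: 0.0425
```

Emit:
{"method": "arm_command", "body": {"translation": [[0, 0, 0.1], [0, 0, 0.2], [0, 0, 0.25], [0.04, -0.15, 0.15], [0.06, -0.25, 0], [0.06, -0.28, 0], [0.06, -0.28, 0], [0.06, -0.25, 0], [0.06, -0.15, 0], [0.04, -0.07, 0], [0, 0, -0.15], [0, 0, -0.1], [0, 0, 0], [0, 0, 0]], "twist": [0, 0, 0, 0, 0, 0, 0, 0, 0, 0, 0, 0, 0, 0]}}

```text
clock: 17.8
eef_pos: [0.519, -0.009, 0.0474]
tool_rot: [180.0, -0.1, 179.8]
contact_force: [0.1, 0.3, -0.5]
finger_gap: 0.0426
```

```bash
python3 - <<'E'
from m import *
s=sensors.read_state(); print(s['clock'],s['eef_pos'],s['tool_rot'],s['finger_gap'],s['contact_force'])
p,d,c,E=grab('wrist'); save('w16',p)
hsv=hs(p)
am=cv2.inRange(hsv,(3,170,70),(25,255,255)); S=fit(am,(205,190,310,320),c,E,s['eef_pos'][2]+.0068,'amber'); print(S-s['eef_pos'][:2])
b=rim(p,c,E,(259,238),-180,-10,r0=75,r1=38); print(b-S)
E
```

```text
17.8 [ 0.51899348 -0.0090137   0.047366  ] [ 1.79976588e+02 -7.94400889e-02  1.79788269e+02] 0.04260475965243773 [ 0.11982473  0.30861328 -0.50508995]
amber centre [ 0.5171 -0.008 ] diam 0.0352 rms 0.00024 n 182
[-0.00185296  0.00096809]
rim centre [ 0.5214 -0.0095] diam 0.0612 rms 0.00011 52
[ 0.00424234 -0.0014924 ]
```

View pics/w16.png

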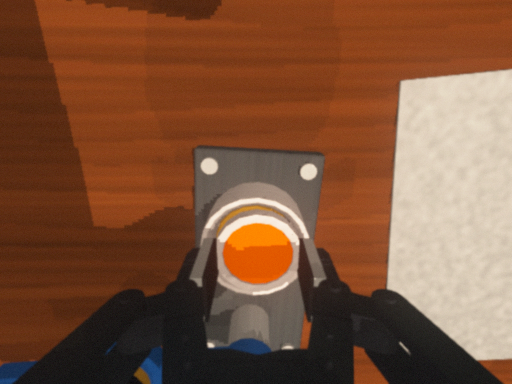

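The filter is held at (257,253) and needs +3.7 mm x and −1.6 mm y. I align, lower and check.

Emit:
{"method": "arm_command", "body": {"translation": [[0.035, -0.016, 0], [0, 0, -0.05], [0, 0, -0.03], [0, 0, 0], [0, 0, 0]], "twist": [0, 0, 0, 0, 0]}}

```text
clock: 18.35
eef_pos: [0.5228, -0.0113, 0.0394]
tool_rot: [180.0, -0.0, 179.7]
contact_force: [0.2, -0.2, -0.3]
finger_gap: 0.0421
```

```bash
python3 - <<'E'
from m import *
s=sensors.read_state(); print(s['clock'],s['eef_pos'],s['tool_rot'],s['finger_gap'],s['contact_force'])
p,d,c,E=grab('wrist'); save('w17',p)
hsv=hs(p)
am=cv2.inRange(hsv,(3,170,70),(25,255,255)); S=fit(am,(205,190,310,320),c,E,s['eef_pos'][2]+.0068,'amber'); print(S-s['eef_pos'][:2])
b=rim(p,c,E,(259,245),-180,-10,r0=75,r1=38); print(b-S)
save('w17crop',cv2.resize(p[180:310,180:340],None,fx=5,fy=4.5,interpolation=cv2.INTER_CUBIC))
E
```

```text
18.35 [ 0.52280829 -0.01126181  0.03940623] [ 1.79989374e+02 -3.71985906e-02  1.79730203e+02] 0.04213532903476756 [ 0.23128061 -0.19775755 -0.26244752]
amber centre [ 0.5209 -0.0103] diam 0.0352 rms 0.00024 n 182
[-0.00188606  0.000981  ]
rim centre [ 0.5213 -0.0096] diam 0.0611 rms 0.00011 52
[0.00038036 0.00070146]
```

View pics/w17crop.png

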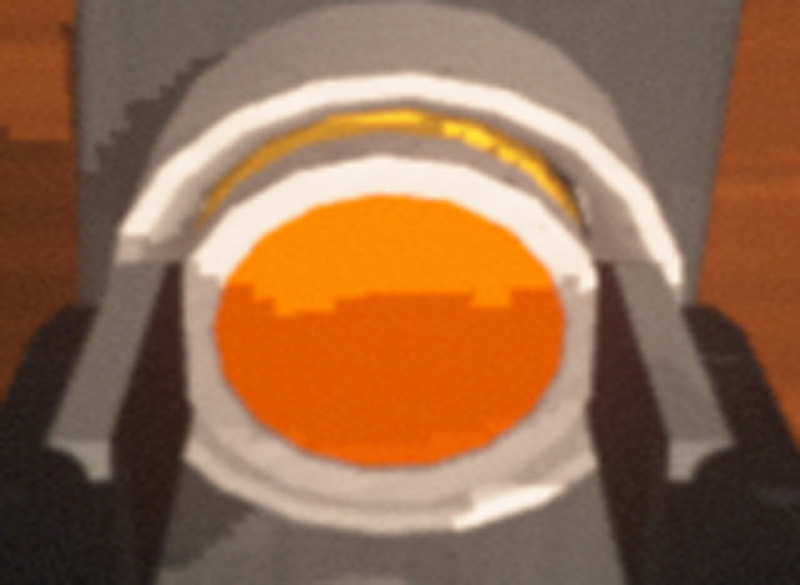

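The filter is well inside the mouth, with offsets of 0.4 and 0.7 mm. I release.

Emit:
{"method": "arm_command", "body": {"translation": [[0, 0.005, -0.006], [0, 0, 0]], "twist": [0, 0]}}

```text
clock: 18.6
eef_pos: [0.5231, -0.0108, 0.0391]
tool_rot: [180.0, 0.0, 179.7]
contact_force: [0.3, 0.2, -0.8]
finger_gap: 0.0421
```

Emit:
{"method": "arm_command", "body": {"translation": [[0, 0, 0], [0, 0, 0], [0, 0, 0], [0, 0, 0.1], [0, 0, 0.2], [0, 0, 0.3], [0, 0, 0]], "twist": [0, 0, 0, 0, 0, 0, 0], "fingers": 0.35}}

```text
clock: 19.3
eef_pos: [0.5264, -0.0112, 0.1036]
tool_rot: [-179.9, 0.4, 179.7]
contact_force: [1.5, -0.1, 0.8]
finger_gap: 0.0579
```

```bash
python3 - <<'E'
from m import *
s=sensors.read_state(); print(s['clock'],s['eef_pos'],s['tool_rot'],s['finger_gap'],s['contact_force'])
p,d,c,E=grab('wrist'); save('w18',p); np.savez('pics/w18.npz',p=p,d=d,E=E)
b=rim(p,c,E,(258,194),-180,170,r0=55,r1=30)
hsv=hs(p)
am=cv2.inRange(hsv,(3,170,70),(25,255,255)); S=fit(am,(220,150,300,235),c,E,.038,'amber'); print('S-b',S-b)
def P(u,v):
    o,D=ray(c,E,u,v); return o+D*d[v,u][:,None]
vv,uu=np.mgrid[150:235,222:296]; vv=vv.ravel();uu=uu.ravel()
k=(d[vv,uu]>0); q=P(uu[k],vv[k]); r=np.hypot(*(q[:,:2]-S).T); q=q[(r<.021)]
X=np.c_[q[:,:2]-S,np.ones(len(q))]; s=np.linalg.lstsq(X,q[:,2],rcond=None)[0]; print('top z,slopes',s,len(q),(X@s-q[:,2]).std())
E
```

```text
19.3 [ 0.52642367 -0.01124928  0.10356237] [-179.94473007    0.43887522  179.73598244] 0.05789814634618035 [ 1.54600118 -0.14553772  0.83765925]
rim centre [ 0.5215 -0.0096] diam 0.0614 rms 0.00015 81
amber centre [ 0.5214 -0.0098] diam 0.035 rms 0.00023 n 130
S-b [-2.14602830e-05 -1.86241129e-04]
top z,slopes [-0.00267784 -0.0010387   0.03726314] 2343 0.0008696772198366718
```

View pics/w18.png

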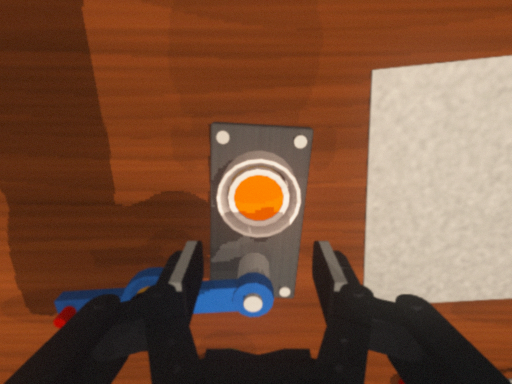

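All three parts are stacked: the filter is 0.2 mm off the axis and flat. Next I shut the fingers and go to the +x side of the pin.

Emit:
{"method": "arm_command", "body": {"translation": [[0.1, -0.1, 0.05], [0.15, -0.2, 0], [0.2, -0.28, 0], [0.2, -0.28, 0], [0.2, -0.28, 0], [0.15, -0.2, 0], [0.07, -0.08, 0], [0, 0, 0], [0, 0, 0], [0, 0, 0]], "twist": [0, 0, 0, 0, 0, 0, 0, 0, 0, 0], "fingers": -1}}

```text
clock: 20.35
eef_pos: [0.6291, -0.1514, 0.1039]
tool_rot: [180.0, -0.1, 179.8]
contact_force: [-0.5, 0.2, -0.1]
finger_gap: -0.0001
```

```bash
python3 - <<'E'
from m import *
s=sensors.read_state(); print(s['clock'],s['eef_pos'],s['tool_rot'],s['finger_gap'],s['contact_force'],s['q'])
p,d,c,E=grab('wrist'); save('w19',p); np.savez('pics/w19.npz',p=p,d=d,E=E)
E
```

```text
20.35 [ 0.62913837 -0.15138779  0.10385548] [ 1.79951014e+02 -7.45233359e-02  1.79803521e+02] -8.76854218577009e-05 [-0.46152631  0.24489534 -0.0511371 ] [-1.91541215e+01  3.33929458e+01  4.33285855e+00  6.10263078e+01
  2.21182760e-02 -1.89576277e+01]
```

View pics/w19.png

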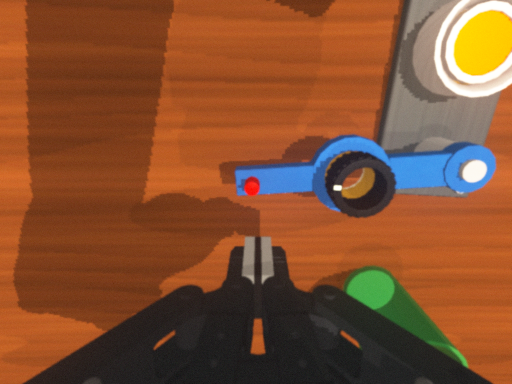

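The view shows the pin top at (252,186), the ring at (360,184), the pivot cap at (474,171) and the shut fingertips at (258,240). Next I measure the swing geometry.

```bash
python3 - <<'E'
from m import *
z=np.load('pics/w19.npz');p=z['p'];d=z['d'];E=z['E'];c=viewer.get_calibration('wrist')
hsv=hs(p)
rd=cv2.inRange(hsv,(172,150,120),(180,255,255))|cv2.inRange(hsv,(0,200,120),(4,255,255)); pin=fit(rd,(235,170,270,203),c,E,.071,'pin')
w=cv2.inRange(hsv,(0,0,180),(180,60,255)); pv=fit(w,(455,155,492,188),c,E,.063,'pivot')
v=pin-pv; print(np.hypot(*v),np.degrees(np.arctan2(v[1],v[0])))
dk=cv2.inRange(hsv,(0,0,0),(180,255,60)); rg=fit(dk,(315,145,400,222),c,E,.0835,'ring'); v=rg-pv; print(np.hypot(*v),np.degrees(np.arctan2(v[1],v[0])))
T=np.array(c['hand_eye']); vv,uu=np.mgrid[225:300,230:285]; vv=vv.ravel();uu=uu.ravel(); dd=d[vv,uu]
o,D=ray(c,T,uu,vv); P=o+D*dd[:,None]; ok=(dd>0)&(dd<.18); P=P[ok]; P=P[P[:,2]>-.02]; print(P.min(0),P.max(0))
pv=np.array([.5965,-.0143]); 
# swing plan in world (camera) frame
for phi in np.arange(-87,-184.1,-5.1):
    a=np.radians(phi); C=pv+.14*np.array([np.cos(a),np.sin(a)])+.016*np.array([-np.sin(a),np.cos(a)])
    print(round(phi,1),C.round(4))
E
```

```text
pin centre [ 0.6033 -0.1541] diam 0.0104 rms 0.00062 n 48
pivot centre [ 0.5965 -0.0147] diam 0.0141 rms 0.00019 n 65
0.13956125380854134 -87.1755217128754
ring centre [ 0.5972 -0.0931] diam 0.0311 rms 0.00292 n 365
0.07842135193713547 -89.4647131055046
[ 0.00602246 -0.0125439  -0.01999528] [ 0.0118123   0.01420269 -0.00215776]
-87.0 [ 0.6198 -0.1533]
-92.1 [ 0.6074 -0.1548]
-97.2 [ 0.5948 -0.1552]
-102.3 [ 0.5823 -0.1545]
-107.4 [ 0.5699 -0.1527]
-112.5 [ 0.5577 -0.1498]
-117.6 [ 0.5458 -0.1458]
-122.7 [ 0.5343 -0.1408]
-127.8 [ 0.5233 -0.1347]
-132.9 [ 0.5129 -0.1277]
-138.0 [ 0.5032 -0.1199]
-143.1 [ 0.4942 -0.1112]
-148.2 [ 0.4859 -0.1017]
-153.3 [ 0.4786 -0.0915]
-158.4 [ 0.4722 -0.0807]
-163.5 [ 0.4668 -0.0694]
-168.6 [ 0.4624 -0.0577]
-173.7 [ 0.4591 -0.0456]
-178.8 [ 0.4569 -0.0332]
-183.9 [ 0.4557 -0.0207]
```

The pin radius fits (139.6 mm) at an angle of −87.2°; home is about −183.5°. I lower beside the pin and come up to contact.

Emit:
{"method": "arm_command", "body": {"translation": [[0, -0.03, -0.15], [0, 0, -0.15], [0, 0, -0.1], [0, 0, -0.03], [-0.05, 0, 0], [-0.03, 0, 0], [0, 0, 0]], "twist": [0.03, 0, 0, 0, 0, 0, 0]}}

```text
clock: 21.1
eef_pos: [0.622, -0.1559, 0.0618]
tool_rot: [-180.0, 0.0, -177.6]
contact_force: [0.2, -0.5, 0.3]
finger_gap: 0.0002
```

```bash
python3 - <<'E'
from m import *
s=sensors.read_state(); print(s['clock'],s['eef_pos'],s['tool_rot'],s['finger_gap'],s['contact_force'])
p,d,c,E=grab('wrist'); save('w20',p)
E
```

```text
21.1 [ 0.62197101 -0.15586807  0.06184205] [-1.79989706e+02  3.94557886e-02 -1.77574272e+02] 0.00018934545556382958 [ 0.17303377 -0.46045827  0.3341927 ]
```

View pics/w20.png

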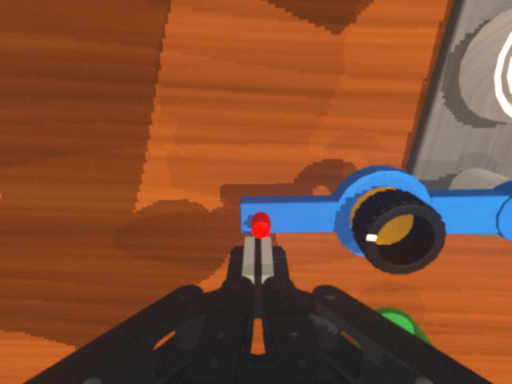

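The pin at (260,225) is directly ahead of the shut fingers. Pushing along the arc, first half.

Emit:
{"method": "arm_command", "body": {"translation": [[-0.08, 0, 0], [-0.08, 0, 0], [-0.11, 0, 0], [-0.125, 0.007, 0], [-0.124, 0.018, 0], [-0.122, 0.029, 0], [-0.119, 0.04, 0], [-0.115, 0.05, 0], [-0.11, 0.061, 0], [-0.104, 0.07, 0], [0, 0, 0]], "twist": [-0.03, -0.04, -0.044, -0.057, -0.057, -0.057, -0.057, -0.057, -0.057, -0.057, 0]}}

```text
clock: 22.25
eef_pos: [0.5128, -0.1282, 0.0618]
tool_rot: [180.0, 0.0, 136.3]
contact_force: [0.6, 0.1, 0.2]
finger_gap: -0.0001
```

```bash
python3 - <<'E'
from m import *
s=sensors.read_state(); print(s['clock'],s['eef_pos'],s['tool_rot'],s['finger_gap'],s['contact_force'])
p,d,c,E=grab('wrist'); save('w21',p)
E
```

```text
22.25 [ 0.51284009 -0.12815062  0.0617715 ] [1.79981118e+02 4.38481913e-02 1.36274736e+02] -6.411129760152774e-05 [0.63775082 0.05870926 0.21342828]
```

View pics/w21.png

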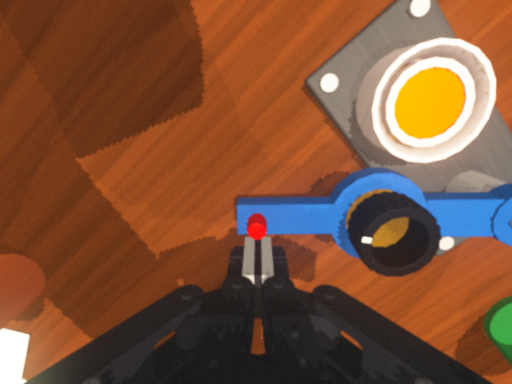

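The bridge follows, with the pin still centred at (257,226). Second half, slowing at the end.

Emit:
{"method": "arm_command", "body": {"translation": [[-0.097, 0.078, 0], [-0.09, 0.087, 0], [-0.083, 0.095, 0], [-0.073, 0.102, 0], [-0.064, 0.108, 0], [-0.054, 0.113, 0], [-0.044, 0.117, 0], [-0.033, 0.121, 0], [-0.016, 0.08, 0], [-0.01, 0.06, 0], [-0.005, 0.05, 0], [0, 0, 0]], "twist": [-0.057, -0.057, -0.057, -0.057, -0.057, -0.057, -0.057, -0.057, -0.04, -0.03, -0.02, 0]}}

```text
clock: 23.5
eef_pos: [0.4572, -0.0271, 0.0614]
tool_rot: [179.9, 0.0, 87.3]
contact_force: [0.2, 0.3, 0.1]
finger_gap: 0.0004
```

```bash
python3 - <<'E'
from m import *
s=sensors.read_state(); print(s['clock'],s['eef_pos'],s['tool_rot'],s['finger_gap'],s['contact_force'])
p,d,c,E=grab('wrist'); save('w22',p)
E
```

```text
23.5 [ 0.45724016 -0.02707994  0.06142232] [1.79934463e+02 5.69092993e-03 8.72537267e+01] 0.00038863524543311423 [0.20507786 0.3369119  0.09821931]
```

View pics/w22.png

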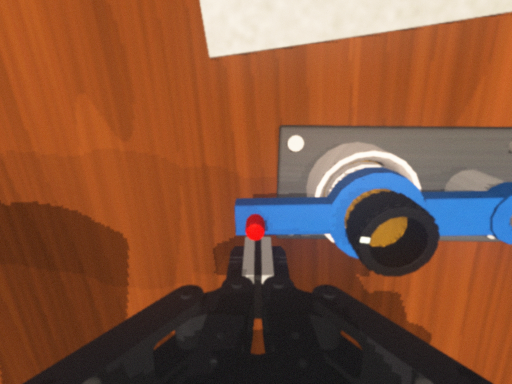

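Not quite home yet (the ring is still about 5 mm short). I push on in small steps and watch the force.

Emit:
{"method": "arm_command", "body": {"translation": [[0, 0.025, 0], [0, 0.02, 0], [0, 0, 0]], "twist": [0, 0, 0]}}

```text
clock: 23.85
eef_pos: [0.4571, -0.0229, 0.0612]
tool_rot: [179.9, 0.0, 87.1]
contact_force: [0.7, -1.1, -0.2]
finger_gap: -0.0
```

Emit:
{"method": "arm_command", "body": {"translation": [[0, 0.015, 0], [0, 0, 0]], "twist": [0, 0]}}

```text
clock: 24.05
eef_pos: [0.457, -0.0223, 0.0613]
tool_rot: [179.9, 0.2, 87.1]
contact_force: [1.8, -5.6, -0.1]
finger_gap: -0.0003
```

Emit:
{"method": "arm_command", "body": {"translation": [[0, 0.015, 0], [0, 0, 0], [0, 0, 0]], "twist": [0, 0, 0]}}

```text
clock: 24.35
eef_pos: [0.4571, -0.0221, 0.0613]
tool_rot: [179.9, 0.3, 87.1]
contact_force: [1.1, -9.0, -0.7]
finger_gap: -0.0002
```

```bash
python3 - <<'E'
from m import *
s=sensors.read_state(); print(s['clock'],s['eef_pos'],s['tool_rot'],s['finger_gap'],s['contact_force'])
p,d,c,E=grab('top'); save('t2c',cv2.resize(p[165:245,205:305],None,fx=6,fy=6,interpolation=cv2.INTER_CUBIC))
p,d,c,E=grab('wrist'); save('w23',p); np.savez('pics/w23.npz',p=p,d=d,E=E)
E
```

```text
24.35 [ 0.45707428 -0.02213656  0.061342  ] [179.92422828   0.33153035  87.06421161] -0.0001560830199171847 [ 1.1164415  -9.0495862  -0.71167505]
```

View pics/w23.png

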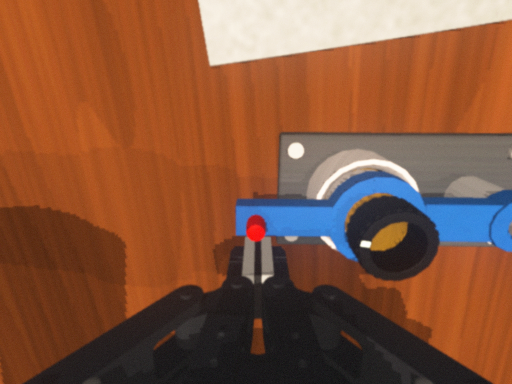

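View pics/t2c.png

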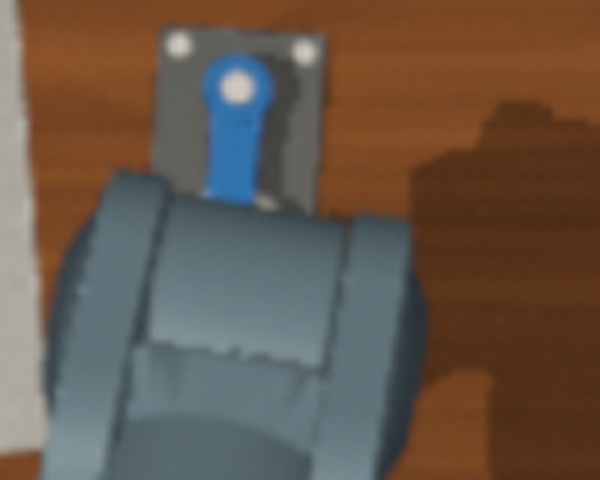

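The stop is reached: the force rises to 9 N with no motion, and the bar runs along the cell. I back off, lift, turn to yaw ~177 and go above the ring.

Emit:
{"method": "arm_command", "body": {"translation": [[0, -0.12, 0], [0, -0.12, 0.05], [0, 0, 0.25], [0, 0, 0.25], [0.1, 0.08, 0.1], [0.15, 0.08, 0], [0.15, 0.08, 0], [0.15, 0.08, 0], [0.1, 0.05, 0], [0, 0, 0], [0, 0, 0], [0, 0, 0], [0, 0, 0], [0, 0, 0]], "twist": [0, 0, 0.09, 0.09, 0.09, 0.09, 0.09, 0.09, 0.09, 0.09, 0.09, 0.09, 0.09, 0], "fingers": 0.2}}

```text
clock: 25.85
eef_pos: [0.5209, -0.007, 0.126]
tool_rot: [179.9, -0.1, 176.2]
contact_force: [0.4, -0.2, -0.2]
finger_gap: 0.0512
```

Emit:
{"method": "arm_command", "body": {"translation": [[0, 0, 0], [0, 0, 0]], "twist": [0, 0]}}

```text
clock: 26.05
eef_pos: [0.5211, -0.0069, 0.126]
tool_rot: [180.0, -0.0, 176.1]
contact_force: [-0.6, -0.0, -0.1]
finger_gap: 0.0508
```

```bash
python3 - <<'E'
from m import *
s=sensors.read_state(); print(s['clock'],s['eef_pos'],s['tool_rot'],s['finger_gap'],s['contact_force'],s['q'])
p,d,c,E=grab('wrist'); save('w24',p); np.savez('pics/w24.npz',p=p,d=d,E=E)
E
```

```text
26.05 [ 0.52113722 -0.00686259  0.12601657] [ 1.79972030e+02 -2.01468474e-02  1.76096699e+02] 0.0508132977441734 [-0.56243648 -0.00677325 -0.08116165] [-7.74646437e+00  1.87110901e+01 -1.56476378e+01  5.56632483e+01
  2.65571501e-02 -3.84316385e+00]
```

View pics/w24.png

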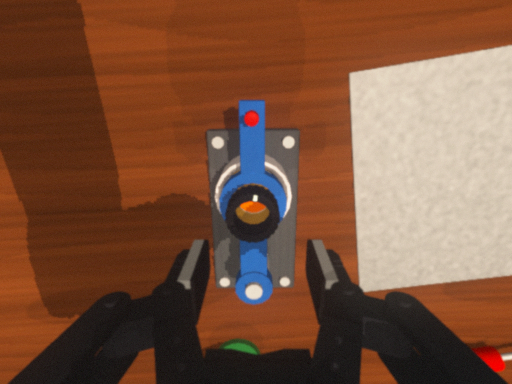

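The bridge is home along the plate: pin (251,118), ring (253,212) with the white mark at (255,198), pivot (254,291). Next I measure.

```bash
python3 - <<'E'
from m import *
z=np.load('pics/w24.npz');p=z['p'];d=z['d'];E=z['E'];c=viewer.get_calibration('wrist')
hsv=hs(p)
rd=cv2.inRange(hsv,(172,150,120),(180,255,255))|cv2.inRange(hsv,(0,200,120),(4,255,255)); pin=fit(rd,(238,105,265,132),c,E,.071,'pin')
w=cv2.inRange(hsv,(0,0,180),(180,60,255)); pv=fit(w,(240,278,270,304),c,E,.063,'pivot')
a=fit(w,(207,134,228,151),c,E,.013,'A');b=fit(w,(278,134,300,151),c,E,.013,'B')
v=pv-pin; print('bridge dir',np.degrees(np.arctan2(v[1],v[0])),'cell x',np.degrees(np.arctan2(b[1]-a[1],b[0]-a[0]))-90)
dk=cv2.inRange(hsv,(0,0,0),(180,255,70)); rg=fit(dk,(218,178,290,248),c,E,.0825,'ring')
m=fit(w,(247,190,263,205),c,E,.083,'mark'); v=m-rg; print('mark ang',np.degrees(np.arctan2(v[1],v[0])),np.hypot(*v))
E
```

```text
pin centre [ 0.4564 -0.0056] diam 0.009 rms 0.00016 n 40
pivot centre [ 0.5966 -0.0144] diam 0.0136 rms 0.00028 n 44
A centre [ 0.4803 -0.0376] diam 0.0093 rms 0.00024 n 31
B centre [0.4841 0.0229] diam 0.0095 rms 0.00027 n 32
bridge dir -3.5793628885702824 cell x -3.6533449596385736
ring centre [ 0.5208 -0.0109] diam 0.0407 rms 0.00228 n 224
mark centre [ 0.5067 -0.0069] diam 0.003 rms 0.00034 n 14
mark ang 163.9527363534931 0.01461781136045319
```

The bridge direction agrees with the cell axis within 0.1°, so it is home. I descend on the ring.

Emit:
{"method": "arm_command", "body": {"translation": [[0.01, -0.038, -0.15], [0, 0, -0.15], [0, 0, -0.15], [0, 0, -0.1], [0, 0, -0.065], [0, 0, 0], [0, 0, 0]], "twist": [0, 0, 0, 0, 0, 0, 0]}}

```text
clock: 26.8
eef_pos: [0.5226, -0.0105, 0.0649]
tool_rot: [180.0, 0.0, 176.2]
contact_force: [0.1, -0.8, -0.5]
finger_gap: 0.0516
```

```bash
python3 - <<'E'
from m import *
s=sensors.read_state(); print(s['clock'],s['eef_pos'],s['tool_rot'],s['finger_gap'],s['contact_force'])
p,d,c,E=grab('wrist'); save('w25',p); np.savez('pics/w25.npz',p=p,d=d,E=E)
E
```

```text
26.8 [ 0.52258325 -0.01048608  0.06486928] [1.79993540e+02 2.26999254e-02 1.76217472e+02] 0.051581913553815036 [ 0.08095697 -0.78800919 -0.48139057]
```

View pics/w25.png

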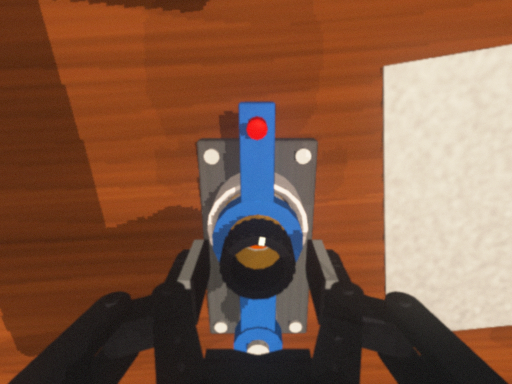

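The ring at (258,258) is centred between the jaws. I grip and turn clockwise, sinking along the way.

Emit:
{"method": "arm_command", "body": {"translation": [[0, 0, 0], [0, 0, 0], [0, 0, 0], [0, 0, 0], [0, 0, 0]], "twist": [0, 0, 0, 0, 0], "fingers": -0.5}}

```text
clock: 27.35
eef_pos: [0.523, -0.0107, 0.0654]
tool_rot: [-180.0, 0.1, 176.2]
contact_force: [-1.7, -0.3, 5.9]
finger_gap: 0.0335
```

Emit:
{"method": "arm_command", "body": {"translation": [[0, 0, -0.002], [0, 0, -0.003], [0, 0, -0.003], [0, 0, -0.003], [0, 0, -0.003], [0, 0, -0.003], [0, 0, 0]], "twist": [-0.05, -0.08, -0.08, -0.08, -0.08, -0.08, 0]}}

```text
clock: 28.05
eef_pos: [0.5227, -0.0114, 0.0638]
tool_rot: [-180.0, 0.1, 135.6]
contact_force: [-2.0, -2.3, 7.4]
finger_gap: 0.0339
```

```bash
python3 - <<'E'
from m import *
s=sensors.read_state(); print(s['clock'],s['eef_pos'],s['tool_rot'],s['finger_gap'],s['contact_force'],s['torque'])
p,d,c,E=grab('wrist'); save('w26',p); np.savez('pics/w26.npz',p=p,d=d,E=E)
E
```

```text
28.05 [ 0.52268319 -0.01141913  0.06376383] [-1.79954554e+02  1.25904275e-01  1.35571940e+02] 0.03387274315240719 [-2.00874236 -2.26811115  7.36581952] [-0.52263158  0.46851387 -0.02575102]
```

View pics/w26.png

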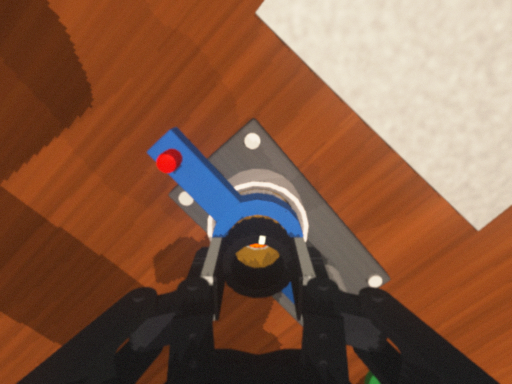

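The mark stays at (262,240) in the gripper, so the ring turns with it, and the bridge stays home. I continue.

Emit:
{"method": "arm_command", "body": {"translation": [[0, 0, -0.003], [0, 0, -0.003], [0, 0, -0.003], [0, 0, -0.003], [0, 0, -0.003], [0, 0, -0.003], [0, 0, -0.003], [0, 0, -0.003], [0, 0, -0.003], [0, 0, -0.003], [0, 0, 0]], "twist": [-0.08, -0.08, -0.08, -0.08, -0.08, -0.08, -0.08, -0.08, -0.08, -0.08, 0]}}

```text
clock: 29.2
eef_pos: [0.5213, -0.0116, 0.0609]
tool_rot: [180.0, 0.2, 63.6]
contact_force: [-5.5, -3.2, 12.1]
finger_gap: 0.0337
```

Emit:
{"method": "arm_command", "body": {"translation": [[0, 0, -0.003], [0, 0, -0.003], [0, 0, 0]], "twist": [-0.06, -0.06, 0]}}

```text
clock: 29.5
eef_pos: [0.5211, -0.0115, 0.0604]
tool_rot: [180.0, 0.2, 52.8]
contact_force: [-6.5, -3.0, 13.3]
finger_gap: 0.0339
```

```bash
python3 - <<'E'
from m import *
s=sensors.read_state(); print(s['clock'],s['eef_pos'],s['tool_rot'],s['finger_gap'],s['contact_force'],s['torque'],s['q'])
p,d,c,E=grab('wrist'); save('w27',p); np.savez('pics/w27.npz',p=p,d=d,E=E)
E
```

```text
29.5 [ 0.5211422  -0.01149579  0.06040831] [1.79980355e+02 1.70617579e-01 5.27873358e+01] 0.03389099489867885 [-6.53826509 -2.96104261 13.26320757] [-0.48632521  1.35548053 -0.11896134] [ -8.14329736  22.35889207 -21.07772065  46.62911443  -0.15867025
 119.06942858]
```

View pics/w27.png

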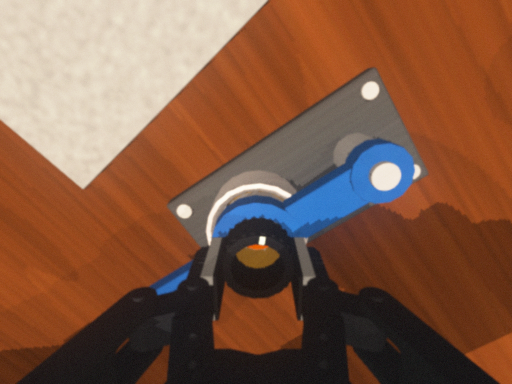

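Turned 123° so far and the grip is still not slipping. Now smaller steps, watching the torque for the stop.

Emit:
{"method": "arm_command", "body": {"translation": [[0, 0, -0.002], [0, 0, -0.002], [0, 0, -0.001], [0, 0, 0]], "twist": [-0.06, -0.06, -0.04, 0]}}

```text
clock: 29.95
eef_pos: [0.5209, -0.0113, 0.0599]
tool_rot: [180.0, 0.2, 38.4]
contact_force: [-7.5, -2.8, 13.6]
finger_gap: 0.0339
```

```bash
python3 - <<'E'
from m import *
s=sensors.read_state(); print(s['clock'],s['eef_pos'],s['tool_rot'],s['contact_force'],s['torque'],s['tau'][5])
E
```

```text
29.95 [ 0.52091247 -0.01129838  0.05985171] [1.79970886e+02 1.62965221e-01 3.84229345e+01] [-7.53147845 -2.81059518 13.62404054] [-0.41485786  1.42618944 -0.13915474] 0.09589861845597625
```

Emit:
{"method": "arm_command", "body": {"translation": [[0, 0, -0.001], [0, 0, -0.001], [0, 0, 0]], "twist": [-0.05, -0.05, 0]}}

```text
clock: 30.25
eef_pos: [0.522, -0.0106, 0.0597]
tool_rot: [180.0, 0.0, 29.5]
contact_force: [-4.9, -0.2, 11.9]
finger_gap: 0.0341
```

```bash
python3 - <<'E'
from m import *
s=sensors.read_state(); print(s['clock'],s['eef_pos'],s['tool_rot'],s['contact_force'],s['torque'],s['tau'][5])
E
```

```text
30.25 [ 0.52197155 -0.0106028   0.05971007] [1.79963558e+02 1.61047528e-02 2.95359553e+01] [-4.8774015  -0.24469406 11.90884998] [-0.07583647  0.81788155  0.42510719] 0.6124542094767094
```

Joint 6 torque jumps from 0.10 to 0.61 N m, which looks like the hard stop. One small further nudge will confirm it.

Emit:
{"method": "arm_command", "body": {"translation": [[0, 0, 0], [0, 0, 0]], "twist": [-0.03, 0]}}

```text
clock: 30.45
eef_pos: [0.522, -0.0106, 0.0597]
tool_rot: [180.0, 0.0, 27.0]
contact_force: [-5.0, -1.3, 11.5]
finger_gap: 0.0344
```

```bash
python3 - <<'E'
from m import *
s=sensors.read_state(); print(s['clock'],s['eef_pos'],s['tool_rot'],s['contact_force'],s['torque'],s['tau'][5])
p,d,c,E=grab('wrist'); save('w28',p); np.savez('pics/w28.npz',p=p,d=d,E=E)
E
```

```text
30.45 [ 0.52196363 -0.01056026  0.0597065 ] [1.79951619e+02 2.56227624e-02 2.69821431e+01] [-5.04703199 -1.34988218 11.49012833] [-0.12480343  0.87069828  1.13039125] 1.3312000036239624
```

View pics/w28.png

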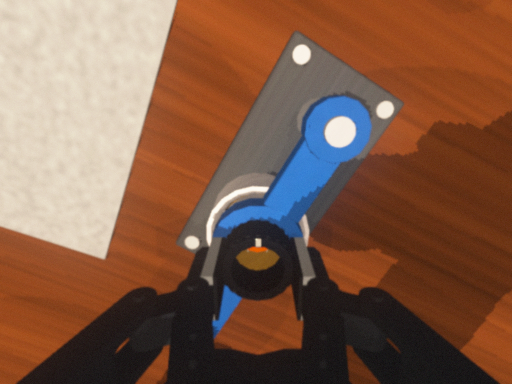

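The mark shifted inside the grip to (258,243) and the torque reached 1.3 N m, so the ring is on its hard stop. I release and lift clear.

Emit:
{"method": "arm_command", "body": {"translation": [[0, 0, 0], [0, 0, 0], [0, 0, 0], [0, 0, 0.1], [0, 0, 0.2], [0, 0, 0.3], [0, 0, 0.1], [0, 0, 0], [0, 0, 0]], "twist": [0, 0, 0, 0, 0, 0, 0, 0, 0], "fingers": 0.2}}

```text
clock: 31.4
eef_pos: [0.5221, -0.0105, 0.128]
tool_rot: [-180.0, 0.0, 26.8]
contact_force: [0.3, -0.5, 0.0]
finger_gap: 0.0517
```

```bash
python3 - <<'E'
from m import *
s=sensors.read_state(); print(s['clock'],s['eef_pos'],s['tool_rot'],s['finger_gap'],s['contact_force'],s['torque'])
p,d,c,E=grab('wrist'); save('w29',p); np.savez('pics/w29.npz',p=p,d=d,E=E)
E
```

```text
31.4 [ 0.52208823 -0.01048744  0.12801402] [-1.79992658e+02  1.77792584e-02  2.68198884e+01] 0.05174503469773084 [ 0.29693673 -0.53392161  0.04469931] [ 0.05056912 -0.03933134  0.02398787]
```

View pics/w29.png

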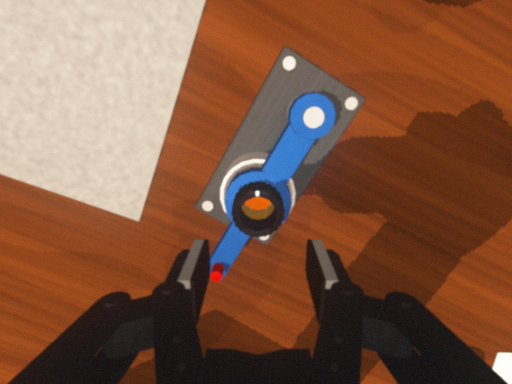

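```bash
python3 - <<'E'
from m import *
z=np.load('pics/w29.npz');p=z['p'];d=z['d'];E=z['E'];c=viewer.get_calibration('wrist')
hsv=hs(p)
rd=cv2.inRange(hsv,(172,150,120),(180,255,255))|cv2.inRange(hsv,(0,200,120),(4,255,255)); pin=fit(rd,(205,258,230,288),c,E,.071,'pin')
w=cv2.inRange(hsv,(0,0,180),(180,60,255)); pv=fit(w,(300,104,328,132),c,E,.063,'pivot')
v=pv-pin; print('bridge dir',np.degrees(np.arctan2(v[1],v[0])))
ax=pv-.075*v/np.hypot(*v)
m=fit(w,(250,186,266,202),c,E,.0775,'mark'); u=m-ax; print('axis',ax,'mark ang',np.degrees(np.arctan2(u[1],u[0])),np.hypot(*u))
# same for before (w24)
z=np.load('pics/w24.npz');p0=z['p'];E0=z['E']; w0=cv2.inRange(hs(p0),(0,0,180),(180,60,255)); m=fit(w0,(247,190,263,205),c,E0,.083,'mark0'); u=m-np.array([.5217,-.0097]); print(np.degrees(np.arctan2(u[1],u[0])),np.hypot(*u))
# ring top height by depth
def zz(p,d,E,ax,h):
    vv,uu=np.mgrid[160:260,200:310]; vv=vv.ravel();uu=uu.ravel(); k=d[vv,uu]>0
    o,D=ray(c,E,uu[k],vv[k]); P=o+D*d[vv[k],uu[k]][:,None]; r=np.hypot(*(P[:,:2]-ax).T); q=P[(r>.0145)&(r<.017)&(P[:,2]>.07)]; return np.median(q[:,2]),len(q)
zf=np.load('pics/w24.npz'); print('ring top before',zz(zf['p'],zf['d'],zf['E'],np.array([.5217,-.0097]),0)); print('after',zz(p,d,E,ax,0))
E
```

```text
pin centre [ 0.4599 -0.0047] diam 0.0116 rms 0.00142 n 41
pivot centre [ 0.5965 -0.0142] diam 0.014 rms 0.00021 n 61
bridge dir -3.9927798125377905
mark centre [ 0.5353 -0.0024] diam 0.003 rms 0.00016 n 12
axis [ 0.52171069 -0.00899283] mark ang 25.88164561832971 0.015114561431079697
mark0 centre [ 0.5067 -0.0069] diam 0.003 rms 0.00034 n 14
169.4225646607821 0.015227712302104748
ring top before (np.float64(0.08352410964289021), 502)
after (np.float64(0.0779977881416723), 474)
```

The mark is now 150.5° (2.63 rad) clockwise from the cell's −x, and the ring sank 5.5 mm, consistent with home. One last scene check for the bystanders, then I hand in.

```bash
python3 - <<'E'
from m import *
p,d,c,E=grab('scene'); save('s9',p)
s=sensors.read_state(); print(s['clock'],s['contact_force'],s['qvel'].round(3))
E
```

```text
31.5 [-0.81463368 -0.18624012  0.77135064] [ 0.051  0.164 -0.237  0.171  0.002  0.034]
```

View pics/s9.png

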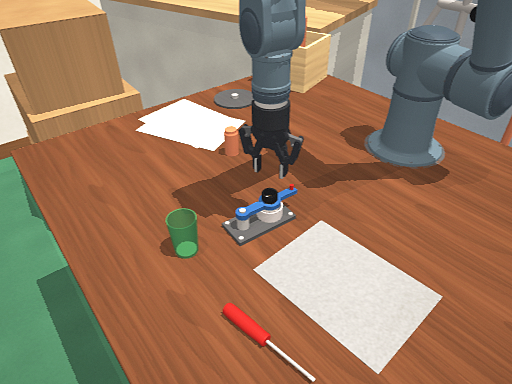

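The bridge is over the barrel with the ring down at (270,197). The gripper is clear, and the tumbler (183,232), can (231,141) and screwdriver (267,340) have not moved.

```bash
python3 -c "
from bench import order
print(order.close_job())"
```

```text
the job is handed in; nothing more can be done
None
```

I stacked the lens, spacer and filter in the barrel, pushed the bridge to its stop by the pin, and screwed the ring clockwise to its hard stop. I handed the job in at 31.5 s of the 72 s allowed; no verdict was reported.

**Stack:** After each drop the parts measured within 0.5 mm (lens), 0.8 mm (spacer) and 0.2 mm (filter) of the axis. Their tops were at 22.4, 30.1 and 37.3 mm, within 1 mm of nominal, and flat to under 0.02 rad.

**Bridge:** It lay within 0.1° of the cell axis after the push, at 9 N against the stop. After screwing, the angle read 0.4° different, but the pin was partly hidden in that view, so that fit was poorer.

**Ring:** The stop showed as the wrist torque rising from 0.1 to 1.3 N m and the grip slipping. The index mark turned 143.5° and now sits 2.63 rad clockwise from the cell's −x direction. The ring sank 5.5 mm, against the 6 mm of a full turn from zero.

**Not measured:** I could not measure the washer's force on the filter; I infer it from the ring being home. The lens brushed the barrel's flare at about 7 N just before release, but seated normally. The gripper was clear of everything, and the tumbler, can and screwdriver looked unmoved.

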